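# Park the dip thermometers upright and lock one under a snap hook

## Robot

A 6-joint arm with a two-finger parallel gripper is mounted at the origin on a cart in front of the work surface, level with it; the furniture and walls round the work are solid. World frame = base frame: x ahead of the robot, y to its left, z up, the work surface at z = 0. Lengths are in m, angles in rad, forces in N, time in s.
With the tool pointing down it reaches from about 0.35 to 0.975 m from the base axis. Payload 7.1 kg.
Tool frame: the origin (TCP) lies midway between the tips of the shut fingers; the grasp point (between the pads) lies 19 mm behind it (tcp_to_grasp is the distance from the TCP to the grasp point, in m); z points along the fingers, y is the direction in which the jaws open and shut (so a half turn about z gives the same grasp; the last joint's range is limited). The gripper opens to 88 mm and grips with 3 to 60 N. Pads are 20 mm wide; open, the fingers measure 115 mm over their backs; the gripper's body (75 mm by 178 mm) begins 61 mm behind the grasp point.
Start: joints at [-1.366, 0.423, 1.63, -0, 1.089, -0.019], TCP at [0.139, -0.609, 0.223] pointing down, gripper open.
Joint ranges: [-3, 3], [-0.9, 2.11], [0.09, 2.58], [-1.31, 4.45], [0.11, 2.69], [-2.54, 2.54]. Speed limits (rad/s): [2.39, 2.39, 3.01, 3.14, 3.14, 3.14].

## Interface

Orientations are given as a rotation vector (axis times angle).
In Python, from station import read_state, capture, camera_info, close_job, tcp_to_grasp gives the robot as it stands.
- The arm moves only by the tool arm_command, never from a script. Its argument "commands" is a list that holds one entry, the list of rows, each a list of 6 numbers: the shift along the tool's x, y, z each as a share of 30 cm, from -1 to 1, then the turn, a rotation vector about the tool's x, y, z each as a share of 90 degrees, from -1 to 1. A call has 1 to 5 rows; each row shifts and turns the pose as measured when the row begins, along the tool's axes as they then stand; what a row does not reach is not made up. A row lasts 1/10 s, in which the tool goes at most 50 mm and 8.59 degrees, less where a joint would pass 70% of its speed; a pose out of reach is approached as far as the arm can. A call with a number of a shift or a turn outside -1 to 1 is refused whole. A call with a gripper value outside its range is refused whole. "claw" is the opening in per cent of the stroke, from 0 (shut) to 100 (fully open), set as the call begins (left out, the last holds). The fingers move at their own pace and stop on an object; "squeeze" is the grip in N (left out, the last holds). Time passes only in rows, so rows that do not move let the fingers close. It gives the time, the measured TCP pose, the force and the opening at its end, in the units of the state.
- read_state(): the state, without advancing time (a new reading comes with each control period).
- capture(name): name is "scene" or "top"; returns (picture, depth): 384x512x3 uint8, blue, green, red; 384x512 float32, m along the optical axis (not along the pixel's ray), 0 where there is no reading.
- camera_info(name): a dict with "fx", "fy", "cx", "cy" (pixels), "cam_to_world" (4x4, takes a point from camera to world coordinates). Camera axes: x right, y down, z forward; pixel columns grow to the right and rows downward; lengths in m; the calibration is good to about 2 mm. A picture is of the moment at which its call begins. camera_info takes no time and is no camera call.
- close_job(): hands the job in, once; it reports no verdict.
The state is a dict: "time": time; "joint_pos": joint angles; "qvel": joint speeds; "tau": joint torques, N m; "tcp_pos": TCP position; "eef_rot": TCP orientation; "contact_force": force on the tool from outside, world axes, zero at the start; "ft_torque": the same for the moment, N m; "opening": finger opening in m.
Only numpy, scipy, OpenCV 4.12 (cv2) and the standard library are available. Lean on these libraries where they do the work, as an engineer would, in place of code of your own. Each camera call takes 0.05 s, during which the arm holds its last target.

## Task

Put the two dip thermometers from the sloping rest away in their bench stand, upright and with their handles fully down on the cup rims. First stand the one with the steel eye in the taller cup, its eye pressed down over the upturned hook until it has passed the sprung gate and the gate has shut above it; then stand the plain one in the lower cup. Let go of both, and leave the glassware and the bottle beside the work where they are.

Things in the scene. Friction and masses are not known exactly. Their poses are not given: they have to be found in the camera images.
- thermo_eye_centre (a point): Thermometer with eye, loose, 0.12 kg, 180 mm long: square white handle 22x22x100, steel stem 12 dia. x 80, tapered end. Point: on the axis, half-way along, 10 mm above the handle's lower face (shoulder), 90 below its top. z: stem to handle top; x: to the eye; handle faces at +-11 in x, y. Starts leaning about 40 deg, top to the robot, eye side up; clear of the rest from 42 above the point.
- eye_bar (a point): Middle of the outer bar of the eye, a flat U of 7 mm round steel bar that stands out square from the handle: 36 mm from the thermometer's axis along its x, 2 mm above its centre point along its z. Its opening is 19 mm wide (y) and reaches from the handle's face (11 mm) to 32.5 mm from the axis.
- thermo_plain_centre (a point): Thermometer without an eye, loose, 0.10 kg, 150 mm long: same handle, 22x22x85 mm, same stem, 65 mm long. Point: on the axis, half-way along, 10 mm above the handle's lower face (shoulder), 75 mm below its top. z: stem to handle top; x: its upper side as it leans. Starts beside the other in the rest, leaning alike (either may be on the left); clear of the rest from 42 mm above the point.
- drip_rest: Grey sloping rest, fixed, base 150 x 200 mm, 130 mm high; origin on the worktop under its middle, x away from the robot. The thermometers lean in two open channels at y = +-60 mm, held only by gravity, shoulders on a ledge 90 mm up; they draw out along their length, up towards the robot; the board is under them, so lift clear of it before turning them.
- cup_hook_rim (a point): Centre of the mouth of the taller cup, rim 95 mm above the worktop, on the fixed grey stand. Upright bore 18 mm, 85 mm deep, wall 4 mm. z up, x from the cup to the snap hook beside it. Home, the thermometer's shoulder rests on the rim: its centre point 10 mm above this, its x along this x.
- cup_plain_rim (a point): Centre of the mouth of the lower cup, rim 80 mm above the worktop, on the same stand, 100 mm beside the other (towards -y of this frame). Upright bore 18 mm, 70 mm deep, wall 4 mm. Home, the plain thermometer's centre point is 10 mm above this; it may face any way.
- hook_mouth (a point): Where the eye's outer bar must go down, on the shut gate: 36 mm from the taller cup's axis along x, 42 mm above its rim. The hook's tip, an 8x8 mm post 24 mm from the cup's axis, 143 mm above the worktop, goes up through the eye; the back post stands 58 to 68 mm from the axis, 138 mm high; the gate spans between. Home, the eye bar is 30 mm below this point.
- gate (a joint): Sprung gate of the hook, a 6 mm bar hinged on the back post and reaching to the tip: 0 = shut (level), grows as it is pushed down, at most 1.25 rad. Takes about 2 N to start, up to about 5 N until the eye bar slips past at about 0.95 rad, 20 to 27 mm lower; then it springs shut above the bar.
- small_beaker: Bystander: beaker 76 mm wide, 86 mm high, loose; origin under its middle.
- dropper: Bystander: dropper bottle 33 mm wide, 100 mm high, loose; origin under its middle.
- petri: Bystander: flat dish 62 mm wide, 14 mm high, loose; origin under its middle.

How it is judged:
On the way, in this order (a step that is already met when the one before it is completed fails the run):
1. the thermometer with the eye stands home in the taller cup, its eye locked below the shut gate (horizontal distance between thermo_eye_centre and cup_hook_rim below 0.007 m and z of thermo_eye_centre in the frame of cup_hook_rim between 0.004 and 0.015 m and angle between thermo_eye_centre's own z axis and vertical below 0.09 rad and value of joint gate below 0.12 rad and horizontal distance between eye_bar and hook_mouth below 0.012 m and z of eye_bar in the frame of hook_mouth below -0.02 m), for 0.1 s.
2. the plain thermometer stands home in the lower cup (horizontal distance between thermo_plain_centre and cup_plain_rim below 0.007 m and z of thermo_plain_centre in the frame of cup_plain_rim between 0.004 and 0.015 m and angle between thermo_plain_centre's own z axis and vertical below 0.09 rad), for 0.1 s.
At the end, for the whole second after the job is handed in: Both thermometers upright (5 degrees) and still in their cups: axis within 7 mm of the cup's, handle's lower face within 5 mm of the rim; eye bar at least 20 mm below the gate's closed level and within 12 mm of the hook's mouth from above; gate shut (under 0.12 rad) (all of step 1 and all of step 2 and linear speed of each of thermo_eye, thermo_plain below 0.02 m/s); the robot touches nothing.
It fails at once if the beaker is shifted by more than 30 mm (distance of small_beaker from where it was at the start of the episode above 0.03 m).
It fails at once if the dropper bottle is shifted by more than 30 mm (distance of dropper from where it was at the start of the episode above 0.03 m).
It fails at once if the dish is shifted by more than 30 mm (distance of petri from where it was at the start of the episode above 0.03 m).
It also fails if it takes over 72 s, if anything falls off the work surface, if the arm or the gripper's body presses on something with over 40 N, if the wrist force passes 120 N, or if a joint passes its speed limit or range.

## Working session

There is one attempt and no reset: what is moved stays moved. The work goes in short steps, Python scripts to look and compute and a tool call to move; the robot and the scene stay as the last step left them, time stands still between calls to the robot, and variables do not carry over. Pictures are saved under pics/ and viewed, and the job is handed in when it is done.

Besides the shell and the picture viewer there is one more tool, called after "Call:" by a JSON object that holds its "method" and its "body". arm_command: Moves the arm, as the interface text tells. Shift numbers are shares of 30 cm and turn numbers shares of 90 degrees, none past 1 either way. Its arguments: {"type":"object","properties":{"commands":{"type":"array","items":{"type":"array","items":{"type":"array","items":{"type":"number","minimum":-1,"maximum":1}}}},"claw":{"type":"number"},"squeeze":{"type":"number"}},"required":["commands"]}

```bash
ls; mkdir -p pics; python3 - <<'E'
from station import *
import cv2,numpy as np
print(read_state()); print(tcp_to_grasp)
for n in ("scene","top"):
    p,d=capture(n); cv2.imwrite(f"pics/{n}0.png",p); np.save(f"pics/{n}0.npy",d); print(n,camera_info(n))
E
```

```text
pics
{'time': 0.0, 'joint_pos': array([-1.36599040e+00,  4.23860490e-01,  1.63070582e+00, -3.43983748e-05,
        1.08858402e+00, -1.90009922e-02]), 'qvel': array([ 0.00204517, -0.00037764,  0.00093708, -0.00065427, -0.0018115 ,
        0.00278356]), 'tau': array([-3.09188828e-03, -5.44631052e+01, -2.73668557e+01,  6.40878431e-02,
        2.27732747e-02, -9.49729861e-05]), 'tcp_pos': array([ 0.1386146 , -0.60885434,  0.22188321]), 'eef_rot': array([-3.12040180e+00, -3.50673879e-01,  2.74495925e-04]), 'contact_force': array([-0.80170051, -0.55781265, -0.12530093]), 'ft_torque': array([-0.02359733, -0.02210054,  0.04399006]), 'opening': 0.08779969068855326}
0.0187
scene {'fx': 355.327807556125, 'fy': 355.327807556125, 'cx': 251.64485266851648, 'cy': 189.61835659881072, 'cam_to_world': array([[-0.75573353, -0.31534095,  0.57395725, -0.05899882],
       [-0.6547368 ,  0.38210497, -0.65216218,  0.66204655],
       [-0.01365848, -0.86865176, -0.49523486,  0.60400967],
       [ 0.        ,  0.        ,  0.        ,  1.        ]])}
top {'fx': 355.13783979163514, 'fy': 355.13783979163514, 'cx': 256.6301945433629, 'cy': 187.49311305235437, 'cam_to_world': array([[-0.00976381, -0.99882723,  0.04742182,  0.47080439],
       [-0.99994207,  0.00953788, -0.00498825,  0.00688629],
       [ 0.00453009, -0.04746778, -0.9988625 ,  1.15661586],
       [ 0.        ,  0.        ,  0.        ,  1.        ]])}
```

View pics/scene0.png

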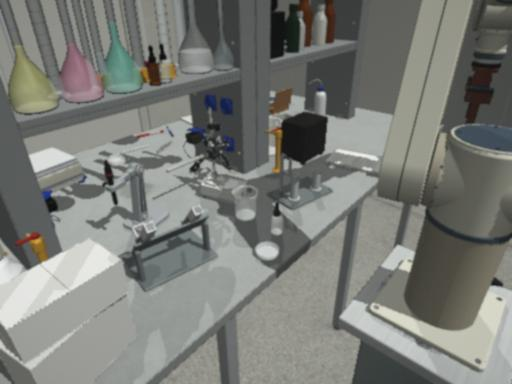

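View pics/top0.png

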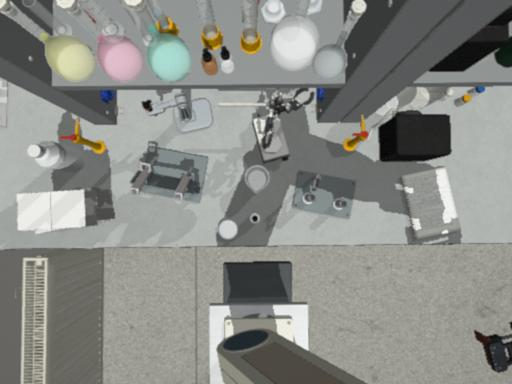

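The top view shows the rest around (168,172), the cup stand around (323,195), and the beaker, dropper and dish at (257,178), (255,218) and (228,230). I'll enlarge these areas.

```bash
python3 - <<'E'
import cv2,numpy as np
t=cv2.imread("pics/top0.png");s=cv2.imread("pics/scene0.png")
cv2.imwrite("pics/c1.png",cv2.resize(t[130:220,110:230],None,fx=6,fy=6,interpolation=cv2.INTER_CUBIC))
cv2.imwrite("pics/c2.png",cv2.resize(t[160:230,280:370],None,fx=8,fy=8,interpolation=cv2.INTER_CUBIC))
cv2.imwrite("pics/c3.png",cv2.resize(s[195:290,115:230],None,fx=6,fy=6,interpolation=cv2.INTER_CUBIC))
cv2.imwrite("pics/c4.png",cv2.resize(s[110:220,255:345],None,fx=5,fy=5,interpolation=cv2.INTER_CUBIC))
E
```

```text
(no output)
```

View pics/c1.png

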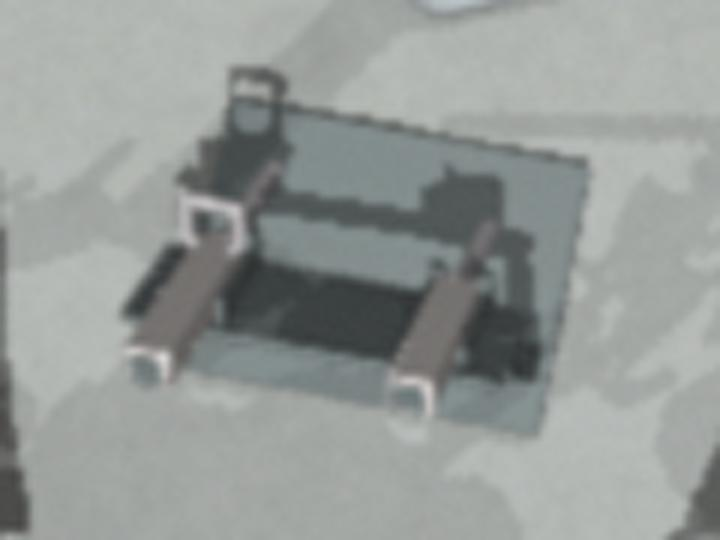

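View pics/c2.png

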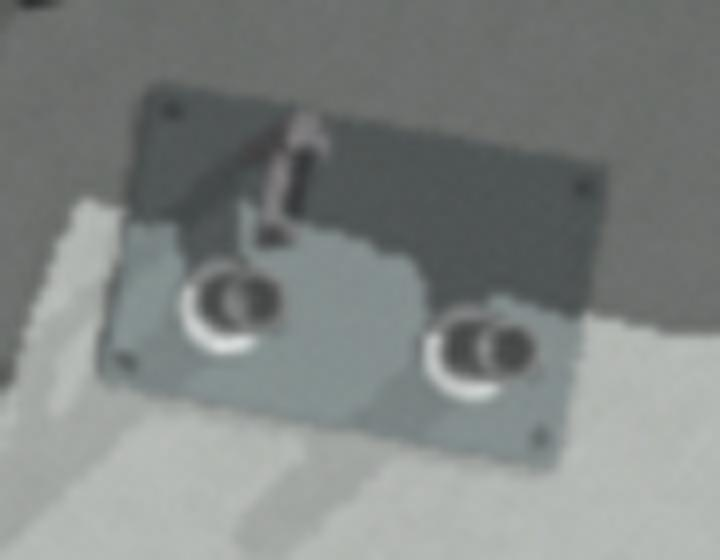

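View pics/c3.png

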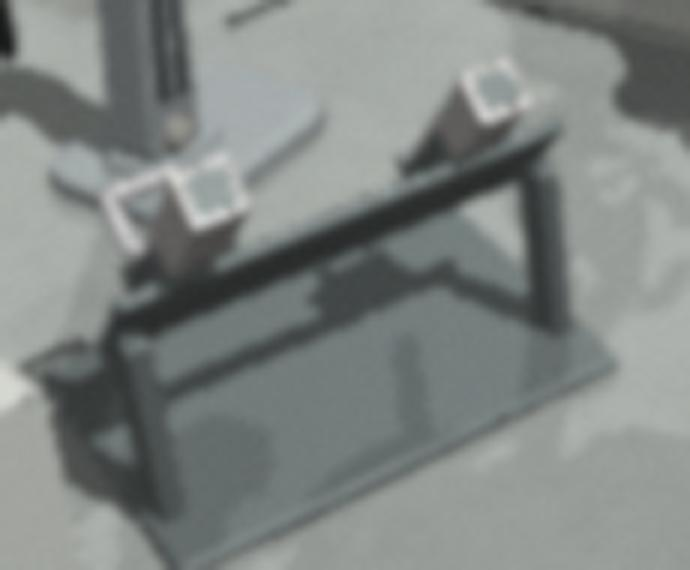

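View pics/c4.png

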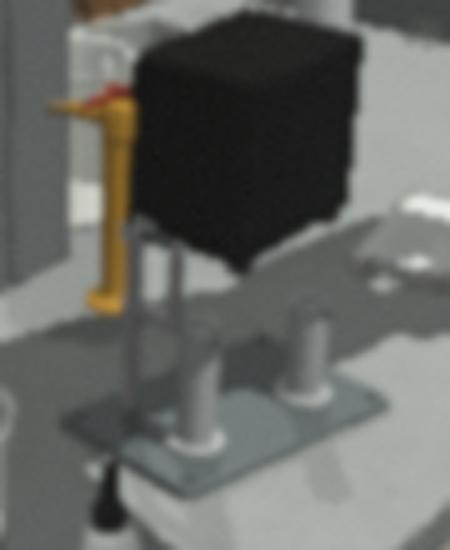

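```bash
cat > h.py <<'E'
import numpy as np, cv2
from station import camera_info
from scipy.spatial.transform import Rotation as R
CI={n:camera_info(n) for n in("scene","top")}
def ray(n,u,v):
    c=CI[n];T=c["cam_to_world"];d=T[:3,:3]@np.array([(u-c["cx"])/c["fx"],(v-c["cy"])/c["fy"],1.]);return T[:3,3],d
def atz(n,u,v,z):
    o,d=ray(n,u,v);return o+d*(z-o[2])/d[2]
def atd(n,u,v,D):
    o,d=ray(n,u,v);return o+d*D[int(round(v)),int(round(u))]
def proj(n,P):
    c=CI[n];T=c["cam_to_world"];q=(np.atleast_2d(P)-T[:3,3])@T[:3,:3];return np.c_[c["fx"]*q[:,0]/q[:,2]+c["cx"],c["fy"]*q[:,1]/q[:,2]+c["cy"]]
E
python3 - <<'E'
from h import *
np.set_printoptions(precision=4,suppress=True)
D=np.load("pics/top0.npy");S=np.load("pics/scene0.npy")
c=lambda x,y,f,x0,y0:((x+.5)/f-.5+x0,(y+.5)/f-.5+y0)
C2=lambda x,y:c(x,y,8,280,160); C1=lambda x,y:c(x,y,6,110,130);C3=lambda x,y:c(x,y,6,115,195);C4=lambda x,y:c(x,y,5,255,110)
print("plate");
for p in [(150,85),(608,165),(555,468),(100,375)]: print(atz("top",*C2(*p),0.008))
print("rims",atz("top",*C2(250,302),.095),atz("top",*C2(508,350),.08))
print("base of cups",atz("top",*C2(225,310),.008),atz("top",*C2(468,355),.008))
print("hook backpost",atz("top",*C2(308,130),.138),"tip",atz("top",*C2(275,237),.143))
print("scene rims",atz("scene",*C4(203,325),.095),atz("scene",*C4(310,300),.08))
print("rest")
for p in [(590,160),(540,435)]: print(atz("top",*C1(*p),.005))
for p in [(148,368),(410,400)]:
  print("top ends",atd("top",*C1(*p),D))
print("scene ends",atd("scene",*C3(212,193),S),atd("scene",*C3(498,92),S))
print("eye bar",atd("top",*C1(213,203),D), "handle mid",atd("top",*C1(185,300),D),atd("top",*C1(437,330),D))
# elsewhere
for n,u,v in [("beaker",257,178),("dropper",255,218),("petri",228,230)]: print(n,atd("top",u,v,D))
for u,v in [(250,60),(200,85),(300,85),(340,110),(330,80)]: print("shelf",u,v,atd("top",u,v,D))
for u,v in [(355,130),(415,135),(430,200),(270,135)]: print("misc",u,v,atd("top",u,v,D))
E
```

```text
plate
[ 0.5803 -0.1347  0.008 ]
[ 0.546  -0.3201  0.008 ]
[ 0.4237 -0.2959  0.008 ]
[ 0.463  -0.1127  0.008 ]
rims [ 0.4903 -0.1602  0.095 ] [ 0.4714 -0.2601  0.08  ]
base of cups [ 0.4887 -0.1637  0.008 ] [ 0.4696 -0.2617  0.008 ]
hook backpost [ 0.5511 -0.1753  0.138 ] tip [ 0.5125 -0.162   0.143 ]
scene rims [ 0.4881 -0.1659  0.095 ] [ 0.4706 -0.2643  0.08  ]
rest
[0.6289 0.1588 0.005 ]
[0.48   0.1863 0.005 ]
top ends [0.5116 0.3433 0.1653]
top ends [0.4957 0.2232 0.1581]
scene ends [0.5088 0.3436 0.1676] [0.4955 0.2235 0.1554]
eye bar [0.5934 0.3268 0.1224] handle mid [0.5447 0.3336 0.1426] [0.5298 0.2155 0.134 ]
beaker [ 0.5565 -0.0004  0.0036]
dropper [0.4302 0.0073 0.0944]
petri [0.3896 0.0942 0.0131]
shelf 250 60 [0.7932 0.015  0.3773]
shelf 200 85 [0.7384 0.1273 0.3743]
shelf 300 85 [ 0.7393 -0.0973  0.3664]
shelf 340 110 [ 0.7392 -0.2398  0.1492]
shelf 330 80 [ 0.742  -0.1604  0.3896]
misc 355 130 [ 0.7125 -0.325  -0.0024]
misc 415 135 [ 0.6626 -0.4481  0.1609]
misc 430 200 [ 0.4794 -0.5594  0.0093]
misc 270 135 [ 0.6736 -0.039   0.1237]
```

```bash
cat >> h.py <<'E'
def rest_frame(yaw=-0.185): return np.array([[np.cos(yaw),-np.sin(yaw),0],[np.sin(yaw),np.cos(yaw),0],[0,0,1]])
def lean(yaw,a):
    Rz=rest_frame(yaw); z=Rz@[-np.sin(a),0,np.cos(a)]; x=Rz@[np.cos(a),0,np.sin(a)]; return np.c_[x,np.cross(z,x),z]
def box(x0,x1,y0,y1,z0,z1):
    V=np.array([[x,y,z] for x in(x0,x1) for y in (y0,y1) for z in (z0,z1)])*1e-3
    E=[(0,1),(2,3),(4,5),(6,7),(0,2),(1,3),(4,6),(5,7),(0,4),(1,5),(2,6),(3,7)]
    return [V[list(e)] for e in E]
def circ(r,z):
    t=np.linspace(0,2*np.pi,33);return [np.c_[r*np.cos(t),r*np.sin(t),0*t+z]*1e-3]
def stem(L): return [np.array([[s*6,0,-10],[s*6,0,-L+6]])*1e-3 for s in(-1,1)]+[np.array([[0,s*6,-10],[0,s*6,-L+6]])*1e-3 for s in(-1,1)]
EYE=box(-11,11,-11,11,-10,90)+[np.array([[11,-13,2],[36,-13,2],[36,13,2],[11,13,2]])*1e-3]+stem(90)
PLAIN=box(-11,11,-11,11,-10,75)+stem(75)
STAND=circ(9,0)+circ(13,0)+[c+[0,-.1,-.015] for c in circ(9,0)+circ(13,0)]+box(20,28,-4,4,48,48)+box(58,68,-4,4,43,43)
def draw(img,n,segs,Rm,t,f,x0,y0,col):
    for s in segs:
        p=proj(n,s@Rm.T+t); p=(p-[x0,y0]+.5)*f-.5
        cv2.polylines(img,[np.round(p*8).astype(int)],False,col,1,cv2.LINE_AA,3)
def crop(img,x0,x1,y0,y1,f): return cv2.resize(img[y0:y1,x0:x1],None,fx=f,fy=f,interpolation=cv2.INTER_CUBIC)
E
cat > ov.py <<'E'
from h import *
t=cv2.imread("pics/top0.png");s=cv2.imread("pics/scene0.png")
yaw=-0.185
Rl=lean(yaw,np.radians(40)); Rs=rest_frame(yaw)
pe=np.array([.5105,.3435,.1665])-.09*Rl[:,2]; pp=np.array([.4955,.2233,.157])-.075*Rl[:,2]
ps=np.array([.4895,-.1625,.095])
print(pe,pp)
A=crop(t,110,230,130,220,6);B=crop(s,115,230,195,290,6)
for img,n,x0,y0 in((A,"top",110,130),(B,"scene",115,195)):
    draw(img,n,EYE,Rl,pe,6,x0,y0,(0,0,255));draw(img,n,PLAIN,Rl,pp,6,x0,y0,(0,255,0))
C=crop(t,280,370,160,230,8);Dd=crop(s,275,345,150,215,8)
draw(C,"top",STAND,Rs,ps,8,280,160,(0,0,255));draw(Dd,"scene",STAND,Rs,ps,8,275,150,(0,0,255))
for i,x in enumerate((A,B,C,Dd)): cv2.imwrite(f"pics/ov{i}.png",x)
E
python3 ov.py
```

```text
[0.56736373 0.33285853 0.097556  ] [0.54288644 0.21443211 0.09954667]
```

View pics/ov0.png

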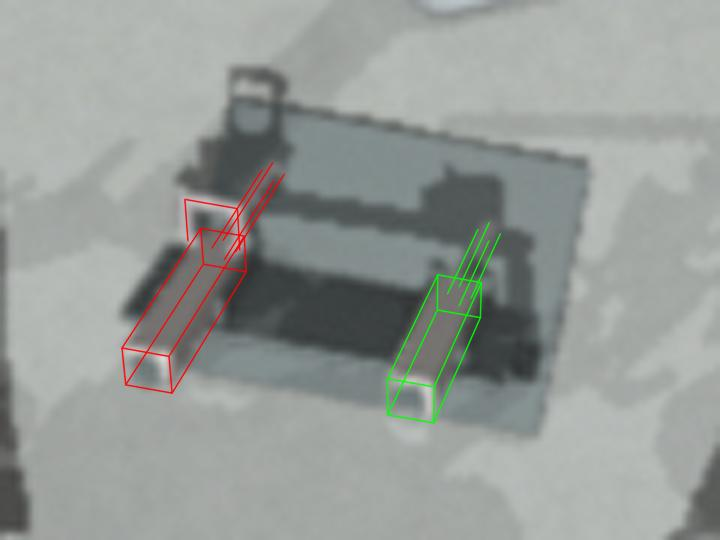

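View pics/ov1.png

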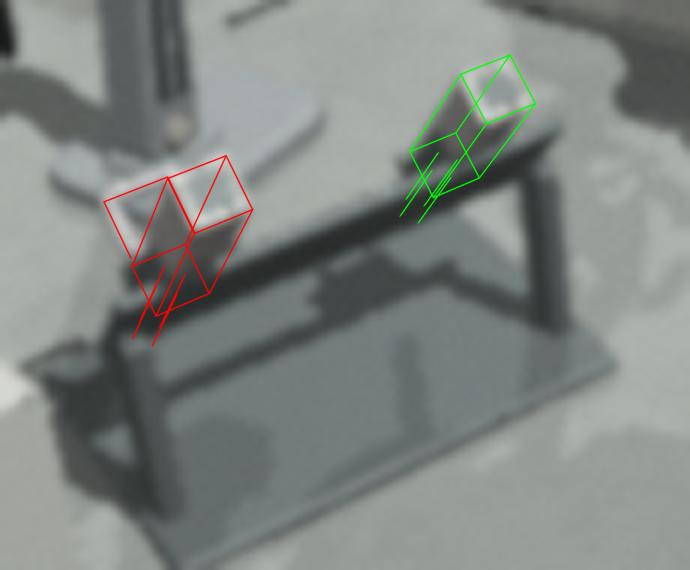

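View pics/ov2.png

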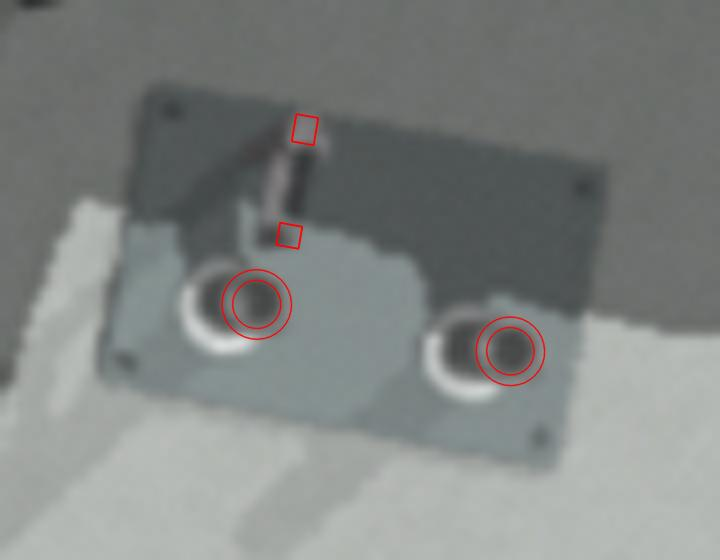

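View pics/ov3.png

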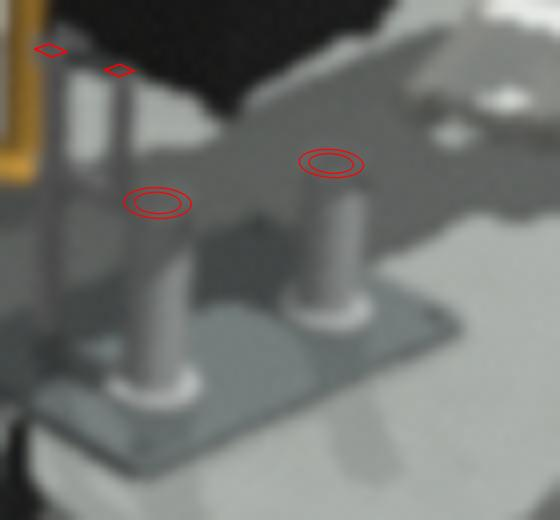

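```bash
cat >> h.py <<'E'
def plan(tgt,Rt,vmax=.048,amax=8.0,nmax=5,quiet=False):
    """simulate rows from the measured pose to the target; prints shares (tool axes)"""
    from station import read_state
    s=read_state();p=np.array(s["tcp_pos"]);Rc=R.from_rotvec(s["eef_rot"]).as_matrix()
    dp=tgt-p; rv=R.from_matrix(Rc.T@Rt).as_rotvec()
    N=int(max(1,np.ceil(np.linalg.norm(dp)/vmax),np.ceil(np.degrees(np.linalg.norm(rv))/amax)))
    print("t %.2f"%s["time"],"dist mm",np.round(np.linalg.norm(dp)*1e3,1),"ang deg",np.round(np.degrees(np.linalg.norm(rv)),2),"rows",N)
    print("tool-frame delta mm",np.round(Rc.T@dp*1e3,1),"rot deg",np.round(np.degrees(rv),2))
    for i in range(min(N,nmax)):
        print([float(v) for v in np.round(np.r_[Rc.T@dp/N/.3,rv/N/(np.pi/2)],3)])
        Rc=Rc@R.from_rotvec(rv/N).as_matrix()
def toolR(Rt,sgn=1):
    z=-Rt[:,2];y=sgn*Rt[:,1];return np.c_[np.cross(y,z),y,z]
E
python3 - <<'E'
from h import *
from station import read_state
np.set_printoptions(precision=3,suppress=True)
s=read_state();print(R.from_rotvec(s["eef_rot"]).as_matrix())
yaw=-.185
print(toolR(lean(yaw,np.radians(40)),1)); print(toolR(lean(yaw,np.radians(40)),-1))
Rt=toolR(rest_frame(yaw),-1); plan(np.array([.40,-.15,.32]),Rt,nmax=15)
E
```

```text
[[ 0.975  0.222 -0.   ]
 [ 0.222 -0.975  0.001]
 [ 0.    -0.001 -1.   ]]
[[-0.753  0.184  0.632]
 [ 0.141  0.983 -0.118]
 [-0.643  0.    -0.766]]
[[ 0.753 -0.184  0.632]
 [-0.141 -0.983 -0.118]
 [ 0.643 -0.    -0.766]]
t 0.10 dist mm 537.2 ang deg 23.42 rows 12
tool-frame delta mm [ 356.7 -389.6  -97.5] rot deg [-0.08  0.01 23.42]
[0.099, -0.108, -0.027, -0.0, 0.0, 0.022]
[0.095, -0.112, -0.027, -0.0, 0.0, 0.022]
[0.091, -0.115, -0.027, -0.0, 0.0, 0.022]
[0.088, -0.118, -0.027, -0.0, 0.0, 0.022]
[0.083, -0.121, -0.027, -0.0, 0.0, 0.022]
[0.079, -0.123, -0.027, -0.0, 0.0, 0.022]
[0.075, -0.126, -0.027, -0.0, 0.0, 0.022]
[0.071, -0.129, -0.027, -0.0, 0.0, 0.022]
[0.066, -0.131, -0.027, -0.0, 0.0, 0.022]
[0.062, -0.133, -0.027, -0.0, 0.0, 0.022]
[0.057, -0.135, -0.027, -0.0, 0.0, 0.022]
[0.053, -0.137, -0.027, -0.0, 0.0, 0.022]
```

```bash
cat > go.py <<'E'
import sys
from h import *
# args x y z yaw tilt sgn nmax
x,y,z,yaw,tilt,sg,nm=map(float,sys.argv[1:8])
plan(np.array([x,y,z]),toolR(lean(yaw,np.radians(tilt)),sg),nmax=int(nm))
E
python3 go.py .42 -.1 .33 -.185 0 1 20
```

```text
t 0.10 dist mm 591.5 ang deg 156.58 rows 20
tool-frame delta mm [ 387.3 -433.9 -107.4] rot deg [-2.0000e-02 -1.1000e-01 -1.5658e+02]
[0.065, -0.072, -0.018, -0.0, -0.0, -0.087]
[0.074, -0.063, -0.018, -0.0, -0.0, -0.087]
[0.082, -0.052, -0.018, -0.0, -0.0, -0.087]
[0.088, -0.041, -0.018, -0.0, -0.0, -0.087]
[0.093, -0.028, -0.018, -0.0, -0.0, -0.087]
[0.096, -0.015, -0.018, -0.0, -0.0, -0.087]
[0.097, -0.002, -0.018, -0.0, -0.0, -0.087]
[0.096, 0.011, -0.018, -0.0, -0.0, -0.087]
[0.094, 0.024, -0.018, -0.0, -0.0, -0.087]
[0.09, 0.037, -0.018, -0.0, -0.0, -0.087]
[0.084, 0.049, -0.018, -0.0, -0.0, -0.087]
[0.077, 0.059, -0.018, -0.0, -0.0, -0.087]
[0.068, 0.069, -0.018, -0.0, -0.0, -0.087]
[0.058, 0.078, -0.018, -0.0, -0.0, -0.087]
[0.046, 0.085, -0.018, -0.0, -0.0, -0.087]
[0.034, 0.091, -0.018, -0.0, -0.0, -0.087]
[0.022, 0.094, -0.018, -0.0, -0.0, -0.087]
[0.009, 0.097, -0.018, -0.0, -0.0, -0.087]
[-0.005, 0.097, -0.018, -0.0, -0.0, -0.087]
[-0.018, 0.095, -0.018, -0.0, -0.0, -0.087]
```

Call:
{"method": "arm_command", "body": {"commands": [[[0.065, -0.07, -0.05, 0, 0, -0.087], [0.074, -0.063, -0.05, 0, 0, -0.087], [0.082, -0.052, -0.05, 0, 0, -0.087], [0.088, -0.041, -0.05, 0, 0, -0.087], [0.093, -0.028, -0.05, 0, 0, -0.087]]], "claw": 100}}

```text
time: 0.6
tcp_pos: [0.2081, -0.4778, 0.2945]
eef_rot: [-2.801, -1.4, -0.002]
contact_force: [-0.2, 0.2, 0.1]
opening: 0.088
```

Call:
{"method": "arm_command", "body": {"commands": [[[0.1, -0.015, -0.04, 0, 0, -0.09], [0.1, 0, -0.02, 0, 0, -0.09], [0.1, 0.01, 0, 0, 0, -0.09], [0.1, 0.025, 0, 0, 0, -0.09], [0.09, 0.04, 0, 0, 0, -0.09]]]}}

```text
time: 1.1
tcp_pos: [0.2788, -0.338, 0.3156]
eef_rot: [-2.112, -2.317, -0.007]
contact_force: [1.1, 0.0, 0.1]
opening: 0.0882
```

```bash
python3 go.py .42 .1 .33 -.185 20 1 15
```

```text
t 1.10 dist mm 460.5 ang deg 76.49 rows 10
tool-frame delta mm [423.3 181.  -11.3] rot deg [-12.68 -17.53 -73.37]
[0.141, 0.06, -0.004, -0.014, -0.019, -0.082]
[0.132, 0.078, -0.006, -0.014, -0.019, -0.082]
[0.121, 0.094, -0.008, -0.014, -0.019, -0.082]
[0.107, 0.109, -0.01, -0.014, -0.019, -0.082]
[0.092, 0.122, -0.01, -0.014, -0.019, -0.082]
[0.076, 0.133, -0.01, -0.014, -0.019, -0.082]
[0.058, 0.142, -0.009, -0.014, -0.019, -0.082]
[0.039, 0.148, -0.007, -0.014, -0.019, -0.082]
[0.019, 0.152, -0.005, -0.014, -0.019, -0.082]
[-0.0, 0.153, -0.002, -0.014, -0.019, -0.082]
```

Call:
{"method": "arm_command", "body": {"commands": [[[0.15, 0.06, -0.004, -0.015, -0.02, -0.09], [0.14, 0.08, -0.006, -0.015, -0.02, -0.09], [0.13, 0.1, -0.008, -0.015, -0.02, -0.09], [0.11, 0.12, -0.01, -0.015, -0.02, -0.09], [0.095, 0.13, -0.01, -0.015, -0.02, -0.09]]]}}

```text
time: 1.6
tcp_pos: [0.3469, -0.099, 0.3218]
eef_rot: [1.087, 2.742, -0.016]
contact_force: [1.6, -0.5, 0.3]
opening: 0.0879
```

Call:
{"method": "arm_command", "body": {"commands": [[[0.076, 0.133, -0.01, -0.014, -0.02, -0.085], [0.058, 0.145, -0.01, -0.014, -0.02, -0.085], [0.039, 0.15, -0.007, -0.014, -0.02, -0.085], [0.02, 0.155, -0.005, -0.014, -0.02, -0.085], [0, 0.155, 0, -0.014, -0.02, -0.085]]]}}

```text
time: 2.1
tcp_pos: [0.3938, 0.1391, 0.3284]
eef_rot: [0.062, 2.767, -0.039]
contact_force: [1.9, -0.3, -0.1]
opening: 0.0876
```

```bash
python3 - <<'E'
from h import *
Rl=lean(-.185,np.radians(40));pe=np.array([.5674,.3329,.0976])
print(pe+.15*Rl[:,2],pe+.046*Rl[:,2])
E
python3 go.py .471 .351 .23 -.185 40 1 15
```

```text
[0.47262711 0.35063578 0.21250667] [0.53833631 0.33833897 0.13283804]
t 2.10 dist mm 246.1 ang deg 20.12 rows 6
tool-frame delta mm [-27.9 217.2 112.3] rot deg [  3.08 -18.48   7.33]
[-0.016, 0.121, 0.062, 0.006, -0.034, 0.014]
[-0.01, 0.121, 0.062, 0.006, -0.034, 0.014]
[-0.004, 0.122, 0.061, 0.006, -0.034, 0.014]
[0.002, 0.123, 0.06, 0.006, -0.034, 0.014]
[0.008, 0.123, 0.059, 0.006, -0.034, 0.014]
[0.014, 0.123, 0.057, 0.006, -0.034, 0.014]
```

Call:
{"method": "arm_command", "body": {"commands": [[[-0.03, 0.13, 0.03, 0.006, -0.036, 0.015], [-0.02, 0.13, 0.03, 0.006, -0.036, 0.015], [-0.015, 0.13, 0.045, 0.006, -0.036, 0.015], [0, 0.12, 0.06, 0.006, -0.036, 0.015], [0.01, 0.12, 0.07, 0.006, -0.036, 0.015]]]}}

```text
time: 2.6
tcp_pos: [0.462, 0.3347, 0.2742]
eef_rot: [0.207, 2.458, -0.06]
contact_force: [0.9, -0.5, 0.5]
opening: 0.0875
```

```bash
python3 go.py .4726 .3506 .2125 -.185 40 1 15
```

```text
t 2.60 dist mm 64.6 ang deg 1.81 rows 2
tool-frame delta mm [32.6 16.8 53.2] rot deg [ 1.17 -1.26  0.57]
[0.054, 0.028, 0.089, 0.006, -0.007, 0.003]
[0.055, 0.029, 0.088, 0.006, -0.007, 0.003]
```

Call:
{"method": "arm_command", "body": {"commands": [[[0.054, 0.028, 0.089, 0.006, -0.007, 0.003], [0.055, 0.029, 0.088, 0.006, -0.007, 0.003], [0, 0, 0, 0, 0, 0]]]}}

```text
time: 2.9
tcp_pos: [0.472, 0.3566, 0.2064]
eef_rot: [0.216, 2.436, -0.081]
contact_force: [0.3, 0.1, -0.1]
opening: 0.088
```

```bash
python3 go.py .4726 .3506 .2125 -.185 40 1 15; python3 - <<'E'
from h import *
from station import *
t,_=capture("top");s,_=capture("scene")
Rl=lean(-.185,np.radians(40));pe=np.array([.5674,.3329,.0976])
A=crop(t,110,230,130,240,6);B=crop(s,95,215,150,260,6)
cv2.imwrite("pics/a1.png",A);cv2.imwrite("pics/a2.png",B)
E
```

```text
t 2.90 dist mm 8.6 ang deg 0.46 rows 1
tool-frame delta mm [-5.2 -5.8 -3.6] rot deg [ 0.2  -0.02  0.41]
[-0.017, -0.019, -0.012, 0.002, -0.0, 0.005]
```

View pics/a1.png

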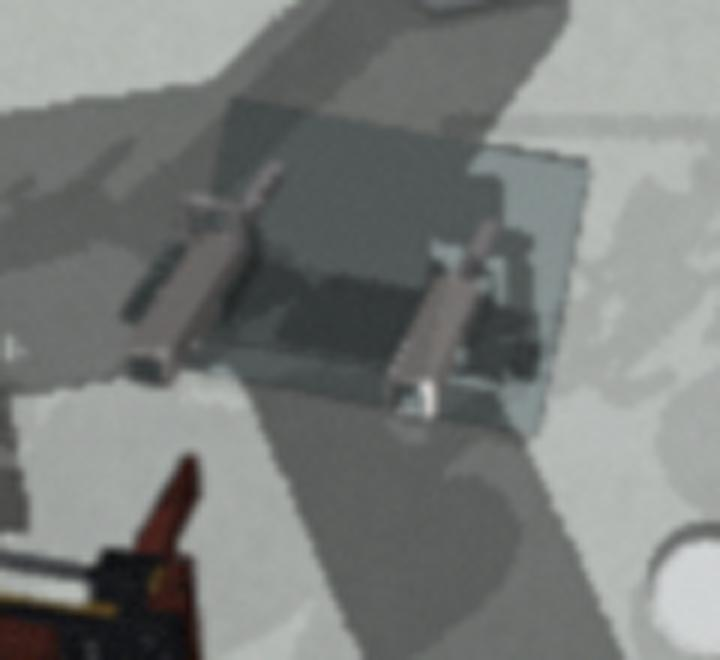

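View pics/a2.png

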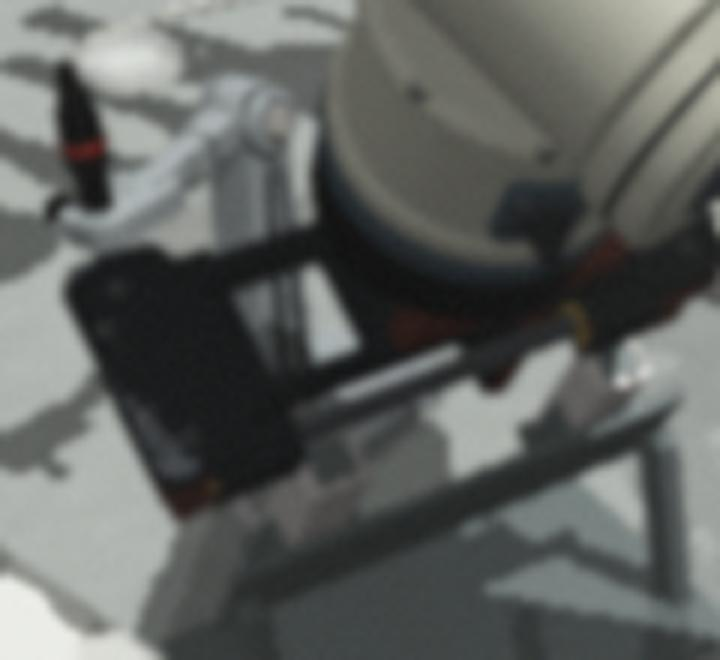

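Call:
{"method": "arm_command", "body": {"commands": [[[-0.017, -0.019, -0.01, 0.002, 0, 0.005], [0, 0, 0.1, 0, 0, 0], [0, 0, 0.1, 0, 0, 0], [0, 0, 0, 0, 0, 0]]]}}

```text
time: 3.4
tcp_pos: [0.5155, 0.3426, 0.1805]
eef_rot: [0.238, 2.423, -0.064]
contact_force: [0.2, -0.3, 0.1]
opening: 0.0877
```

```bash
python3 go.py .5383 .3383 .1328 -.185 40 1 15
```

```text
t 3.40 dist mm 53.0 ang deg 1.14 rows 2
tool-frame delta mm [13.3 -0.8 51.3] rot deg [ 0.59  0.55 -0.81]
[0.022, -0.001, 0.086, 0.003, 0.003, -0.004]
[0.022, -0.001, 0.086, 0.003, 0.003, -0.004]
```

Call:
{"method": "arm_command", "body": {"commands": [[[0.022, 0, 0.05, 0.003, 0.003, -0.004], [0.01, 0, 0.06, 0.002, 0.002, -0.002], [0, 0, 0.03, 0, 0, 0], [0, 0, 0, 0, 0, 0]]]}}

```text
time: 3.8
tcp_pos: [0.5379, 0.3385, 0.1525]
eef_rot: [0.24, 2.423, -0.068]
contact_force: [0.6, -0.1, -0.9]
opening: 0.088
```

```bash
python3 go.py .5383 .3383 .1328 -.185 40 1 15
```

```text
t 3.80 dist mm 19.7 ang deg 1.08 rows 1
tool-frame delta mm [12.5 -0.4 15.3] rot deg [ 0.39  0.55 -0.84]
[0.042, -0.001, 0.051, 0.004, 0.006, -0.009]
```

Call:
{"method": "arm_command", "body": {"commands": [[[0.042, 0, 0.03, 0.004, 0.006, -0.009], [0.02, 0, 0.02, 0, 0, 0], [0, 0, 0, 0, 0, 0]]]}}

```text
time: 4.1
tcp_pos: [0.5332, 0.3403, 0.1315]
eef_rot: [0.227, 2.432, -0.078]
contact_force: [1.1, 0.2, -0.8]
opening: 0.088
```

```bash
python3 go.py .5383 .3383 .1328 -.185 40 1 15
```

```text
t 4.10 dist mm 5.6 ang deg 0.23 rows 1
tool-frame delta mm [-4.9 -1.   2.4] rot deg [ 0.15  0.12 -0.12]
[-0.016, -0.003, 0.008, 0.002, 0.001, -0.001]
```

Call:
{"method": "arm_command", "body": {"commands": [[[-0.013, -0.003, 0.007, 0.002, 0.001, -0.001], [0, 0, 0, 0, 0, 0]]]}}

```text
time: 4.3
tcp_pos: [0.537, 0.339, 0.1329]
eef_rot: [0.225, 2.434, -0.083]
contact_force: [0.2, 0.5, -0.1]
opening: 0.0877
```

```bash
python3 go.py .5383 .3383 .1328 -.185 40 1 15;  python3 - <<'E'
from h import *
from station import *
t,_=capture("top");s,_=capture("scene")
Rl=lean(-.185,np.radians(40));pe=np.array([.5674,.3329,.0976])
A=crop(t,90,210,130,230,6);B=crop(s,95,215,180,270,6)
cv2.imwrite("pics/a3.png",np.vstack([A]));cv2.imwrite("pics/a4.png",B)
E
```

```text
t 4.30 dist mm 1.4 ang deg 0.06 rows 1
tool-frame delta mm [-1.  -0.4  0.9] rot deg [-0.02  0.02  0.05]
[-0.003, -0.001, 0.003, -0.0, 0.0, 0.001]
```

View pics/a3.png

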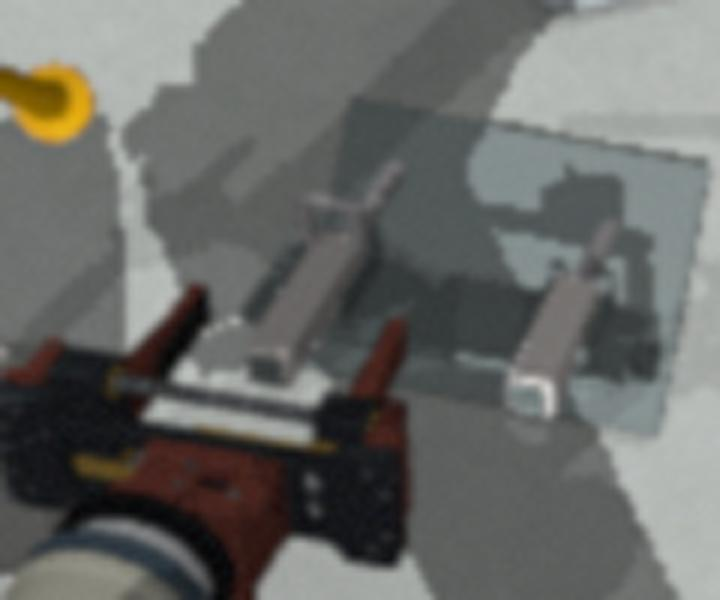

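View pics/a4.png

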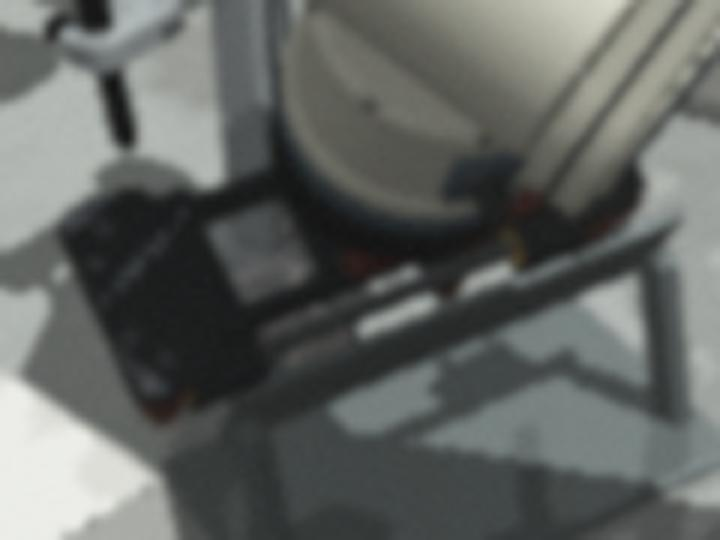

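Call:
{"method": "arm_command", "body": {"commands": [[[-0.003, -0.001, 0, 0, 0, 0], [0, 0, 0, 0, 0, 0], [0, 0, 0, 0, 0, 0], [0, 0, 0, 0, 0, 0], [0, 0, 0, 0, 0, 0]]], "claw": 0, "squeeze": 30}}

```text
time: 4.9
tcp_pos: [0.5376, 0.3385, 0.134]
eef_rot: [0.226, 2.434, -0.082]
contact_force: [-0.8, 0.1, 0.1]
opening: 0.0512
```

Call:
{"method": "arm_command", "body": {"commands": [[[0, 0, 0, 0, 0, 0], [0, 0, 0, 0, 0, 0], [0, 0, 0, 0, 0, 0]]]}}

```text
time: 5.2
tcp_pos: [0.5376, 0.3385, 0.1339]
eef_rot: [0.225, 2.434, -0.082]
contact_force: [-0.7, 0.0, 0.2]
opening: 0.0272
```

Call:
{"method": "arm_command", "body": {"commands": [[[0, 0, 0, 0, 0, 0], [0, 0, 0, 0, 0, 0], [0, 0, 0, 0, 0, 0]]]}}

```text
time: 5.5
tcp_pos: [0.5376, 0.3384, 0.1339]
eef_rot: [0.226, 2.434, -0.082]
contact_force: [-0.1, 0.8, 0.2]
opening: 0.0217
```

Call:
{"method": "arm_command", "body": {"commands": [[[0, 0, -0.05, 0, 0, 0], [0, 0, -0.05, 0, 0, 0], [0, 0, -0.05, 0, 0, 0]]]}}

```text
time: 5.8
tcp_pos: [0.5093, 0.3426, 0.1677]
eef_rot: [0.227, 2.435, -0.087]
contact_force: [1.6, 0.1, -1.0]
opening: 0.0217
```

```bash
python3 go.py .4538 .3539 .2337 -.185 40 1 5
```

```text
t 5.80 dist mm 87.0 ang deg 0.21 rows 2
tool-frame delta mm [  1.    0.6 -87. ] rot deg [-0.21 -0.    0.02]
[0.002, 0.001, -0.145, -0.001, -0.0, 0.0]
[0.002, 0.001, -0.145, -0.001, -0.0, 0.0]
```

Call:
{"method": "arm_command", "body": {"commands": [[[0, 0, -0.08, 0, 0, 0], [0, 0, -0.08, 0, 0, 0], [0, 0, -0.08, 0, 0, 0], [0, 0, -0.06, 0, 0, 0]]]}}

```text
time: 6.2
tcp_pos: [0.4498, 0.3527, 0.2373]
eef_rot: [0.228, 2.438, -0.09]
contact_force: [0.8, -0.2, -0.4]
opening: 0.0218
```

```bash
python3 go.py .44 .30 .33 -.185 0 1 9
```

```text
t 6.20 dist mm 107.1 ang deg 39.81 rows 5
tool-frame delta mm [-59.3 -54.1 -70.9] rot deg [-0.37 39.81 -0.08]
[-0.04, -0.036, -0.047, -0.001, 0.088, -0.0]
[-0.033, -0.036, -0.052, -0.001, 0.088, -0.0]
[-0.025, -0.036, -0.056, -0.001, 0.088, -0.0]
[-0.017, -0.036, -0.059, -0.001, 0.088, -0.0]
[-0.009, -0.036, -0.061, -0.001, 0.088, -0.0]
```

Call:
{"method": "arm_command", "body": {"commands": [[[-0.08, 0, -0.1, 0, 0, 0], [-0.04, -0.036, -0.047, 0, 0.085, 0], [-0.033, -0.036, -0.052, 0, 0.085, 0], [-0.025, -0.036, -0.056, 0, 0.085, 0], [-0.017, -0.036, -0.059, 0, 0.085, 0]]]}}

```text
time: 6.7
tcp_pos: [0.4332, 0.3144, 0.3454]
eef_rot: [0.263, 2.954, -0.04]
contact_force: [0.9, -0.1, -1.4]
opening: 0.0219
```

```bash
python3 go.py .45 .10 .33 -.185 0 1 9
```

```text
t 6.70 dist mm 215.6 ang deg 10.19 rows 5
tool-frame delta mm [ -50.6 -207.8   27.1] rot deg [-0.61 10.16  0.42]
[-0.034, -0.139, 0.018, -0.001, 0.023, 0.001]
[-0.035, -0.139, 0.017, -0.001, 0.023, 0.001]
[-0.035, -0.138, 0.015, -0.001, 0.023, 0.001]
[-0.036, -0.138, 0.013, -0.001, 0.023, 0.001]
[-0.037, -0.138, 0.012, -0.001, 0.023, 0.001]
```

Call:
{"method": "arm_command", "body": {"commands": [[[-0.03, -0.14, 0.01, 0, 0.025, 0], [-0.035, -0.14, 0.01, 0, 0.025, 0], [-0.035, -0.14, 0.01, 0, 0.025, 0], [-0.036, -0.14, 0.01, 0, 0.025, 0], [-0.037, -0.14, 0.01, 0, 0.023, 0]]]}}

```text
time: 7.2
tcp_pos: [0.4506, 0.0949, 0.3412]
eef_rot: [-0.271, -3.11, -0.001]
contact_force: [0.4, 0.2, -2.3]
opening: 0.0218
```

```bash
python3 go.py .4895 -.1625 .28 -.185 0 1 9
```

```text
t 7.20 dist mm 267.4 ang deg 1.29 rows 6
tool-frame delta mm [ -84.1 -246.7   59.7] rot deg [-0.05 -1.13  0.63]
[-0.047, -0.137, 0.033, -0.0, -0.002, 0.001]
[-0.047, -0.137, 0.033, -0.0, -0.002, 0.001]
[-0.047, -0.137, 0.033, -0.0, -0.002, 0.001]
[-0.047, -0.137, 0.034, -0.0, -0.002, 0.001]
[-0.047, -0.137, 0.034, -0.0, -0.002, 0.001]
[-0.047, -0.137, 0.034, -0.0, -0.002, 0.001]
```

Call:
{"method": "arm_command", "body": {"commands": [[[-0.047, -0.14, 0.01, 0, -0.002, 0.001], [-0.047, -0.14, 0.01, 0, -0.002, 0.001], [-0.047, -0.14, 0.03, 0, -0.002, 0.001], [-0.047, -0.14, 0.03, 0, -0.002, 0.001], [-0.047, -0.12, 0.04, 0, -0.002, 0.001]]]}}

```text
time: 7.7
tcp_pos: [0.4828, -0.1285, 0.3037]
eef_rot: [-0.288, -3.125, 0.001]
contact_force: [0.9, -0.1, -1.7]
opening: 0.0222
```

```bash
python3 go.py .4895 -.1625 .28 -.185 0 1 9
```

```text
t 7.70 dist mm 42.0 ang deg 0.2 rows 1
tool-frame delta mm [-12.9 -32.2  23.7] rot deg [-0.06 -0.17  0.09]
[-0.043, -0.107, 0.079, -0.001, -0.002, 0.001]
```

Call:
{"method": "arm_command", "body": {"commands": [[[-0.035, -0.08, 0.05, 0, -0.002, 0.001], [-0.01, -0.025, 0.02, 0, 0, 0], [0, 0, 0, 0, 0, 0]]]}}

```text
time: 8.0
tcp_pos: [0.4888, -0.1673, 0.2797]
eef_rot: [-0.3, -3.124, 0.001]
contact_force: [-0.8, 0.4, -1.9]
opening: 0.0222
```

```bash
python3 go.py .4895 -.1625 .275 -.185 0 1 9
```

```text
t 8.00 dist mm 6.8 ang deg 0.43 rows 1
tool-frame delta mm [0.2 4.8 4.7] rot deg [-0.07 -0.2  -0.37]
[0.001, 0.016, 0.016, -0.001, -0.002, -0.004]
```

Call:
{"method": "arm_command", "body": {"commands": [[[0, 0.016, 0.05, 0, -0.002, -0.004], [0, 0, 0.03, 0, 0, 0], [0, 0, 0, 0, 0, 0], [0, 0, 0, 0, 0, 0]]]}}

```text
time: 8.4
tcp_pos: [0.4896, -0.1593, 0.2564]
eef_rot: [-0.286, -3.128, 0.001]
contact_force: [0.1, 0.2, -0.6]
opening: 0.022
```

```bash
cat > see.py <<'E'
import sys
from h import *
from station import *
tag=sys.argv[1]
s=read_state();p=np.array(s["tcp_pos"]);Rc=R.from_rotvec(s["eef_rot"]).as_matrix()
Rh=np.c_[-Rc[:,0],Rc[:,1],-Rc[:,2]]
ph=p+Rc@np.array([0,0,.046])
print("t",s["time"],"tcp",p.round(4),"rot",s["eef_rot"].round(4),"F",s["contact_force"].round(1))
ps=np.array([.4895,-.1625,.095]);Rs=rest_frame(-.185)
t,_=capture("top");c,_=capture("scene")
cv2.imwrite(f"pics/{tag}_traw.png",t);cv2.imwrite(f"pics/{tag}_sraw.png",c)
g=lambda im:np.clip(255*(im/255.)**.6,0,255).astype(np.uint8)
A=crop(g(t),290,370,160,230,8);B=crop(g(c),265,345,90,200,7)
cv2.imwrite(f"pics/{tag}_t.png",A);cv2.imwrite(f"pics/{tag}_s.png",B[:,:])
for im,n,x0,y0,f in((A,"top",290,160,8),(B,"scene",265,90,7)):
    draw(im,n,EYE,Rh,ph,f,x0,y0,(0,0,255));draw(im,n,STAND,Rs,ps,f,x0,y0,(0,255,0))
cv2.imwrite(f"pics/{tag}_to.png",A);cv2.imwrite(f"pics/{tag}_so.png",B)
cv2.imwrite(f"pics/{tag}_s2.png",np.hstack([cv2.resize(cv2.imread(f"pics/{tag}_s.png"),(400,550)),cv2.resize(B,(400,550))]))
E
python3 see.py b1
```

```text
t 8.4 tcp [ 0.4896 -0.1593  0.2564] rot [-2.8640e-01 -3.1281e+00  7.0000e-04] F [ 0.1  0.2 -0.6]
```

View pics/b1_to.png

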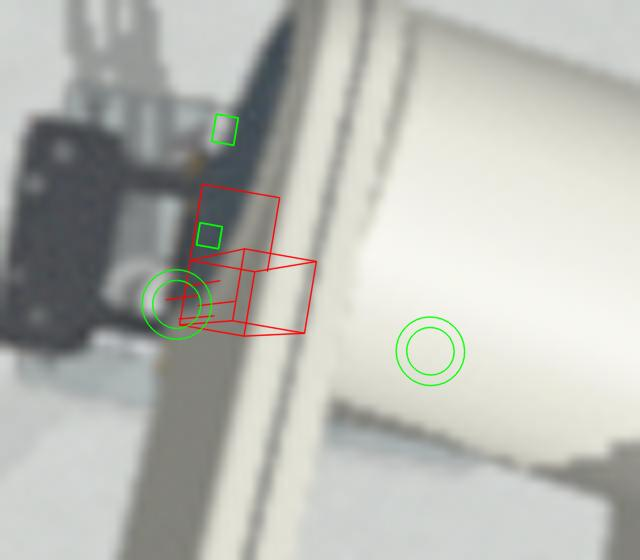

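View pics/b1_s2.png

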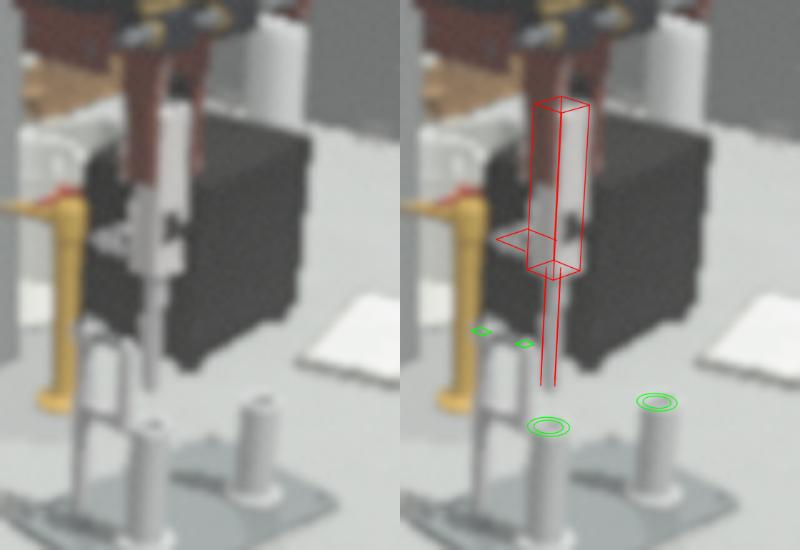

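```bash
cat > z.py <<'E'
import cv2,sys,numpy as np
tag=sys.argv[1];x0,x1,y0,y1,f=map(int,sys.argv[2:7])
im=cv2.imread(f"pics/{tag}_sraw.png");g=np.clip(255*(im/255.)**.7,0,255).astype(np.uint8)
cv2.imwrite(f"pics/{tag}_z.png",cv2.resize(g[y0:y1,x0:x1],None,fx=f,fy=f,interpolation=cv2.INTER_CUBIC))
E
python3 z.py b1 270 325 125 180 10
```

```text
(no output)
```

View pics/b1_z.png

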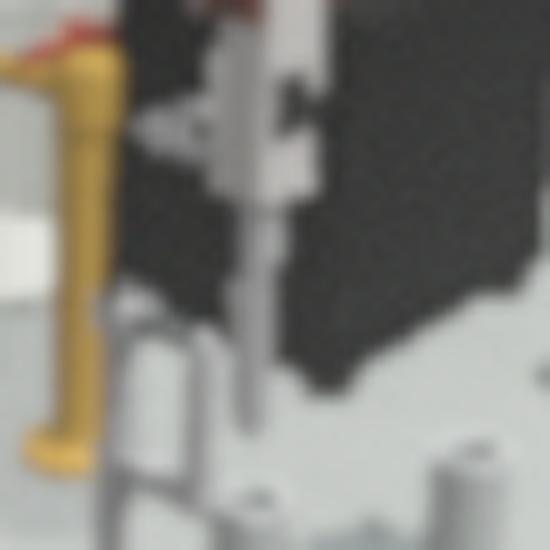

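```bash
python3 z.py b1 275 325 145 200 11; python3 - <<'E'
from h import *
np.set_printoptions(precision=2,suppress=True)
from station import read_state
f=lambda P:(proj("scene",P)-[275,145]+.5)*11-.5
ps=np.array([.4895,-.1625,.095])
for dz in(0,-.03,-.06,-.085):print("cup axis",f(ps+[0,0,dz]),"edges",f(ps+[0,0,dz]+.013*CI["scene"]["cam_to_world"][:3,0])[0,0],f(ps+[0,0,dz]-.013*CI["scene"]["cam_to_world"][:3,0])[0,0])
s=read_state();p=s["tcp_pos"]; z=R.from_rotvec(s["eef_rot"]).as_matrix()[:,2]
for d in(.056,.09,.12,.136):print("stem axis",d,f(p+z*d))
for q in (.143,): print("tip",f(ps+[.024*np.cos(.185),-.024*np.sin(.185),.048]),"back",f(ps+[.063*np.cos(.185),-.063*np.sin(.185),.043]))
E
```

```text
cup axis [[216.2  333.48]] edges 262.1995215688273 170.20170992828855
cup axis [[211.42 426.62]] edges 256.80730416370784 166.03042037832597
cup axis [[206.76 517.32]] edges 251.55633536303333 161.96839734775767
cup axis [[202.97 591.1 ]] edges 247.28446545543545 158.66378164598
stem axis 0.056 [[227.1  -12.52]]
stem axis 0.09 [[221.27 103.61]]
stem axis 0.12 [[216.28 203.07]]
stem axis 0.136 [[213.67 255.01]]
tip [[163.79 151.36]] back [[ 69.04 123.89]]
```

View pics/b1_z.png

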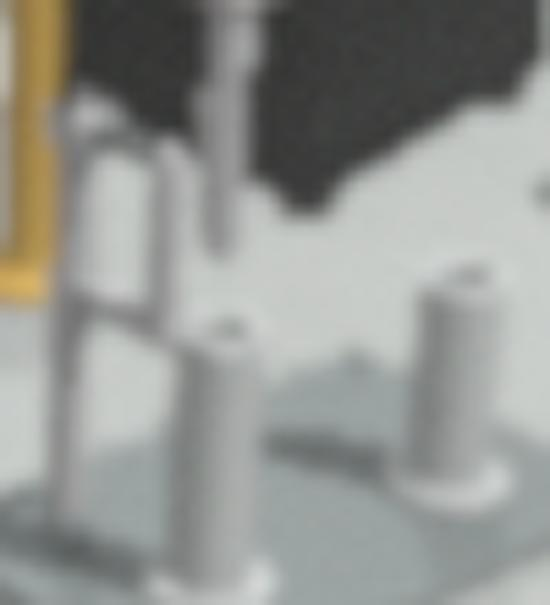

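```bash
python3 - <<'E'
from h import *
t=cv2.imread("pics/top0.png");g=np.clip(255*(t/255.)**.6,0,255).astype(np.uint8)
a=crop(g,302,328,170,206,16);b=a.copy();draw(b,"top",STAND,rest_frame(-.185),np.array([.4895,-.1625,.095]),16,302,170,(0,0,255))
cv2.imwrite("pics/zz.png",np.hstack([cv2.resize(a,(390,540)),cv2.resize(b,(390,540))]))
E
```

```text
(no output)
```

View pics/zz.png

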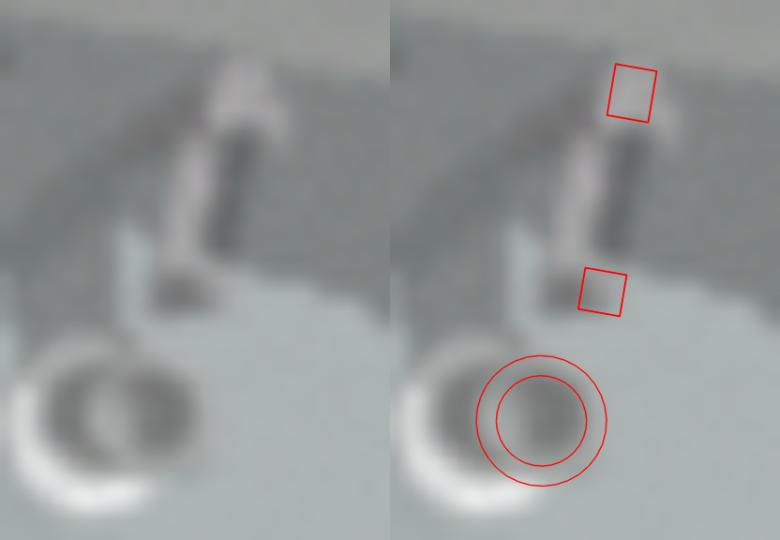

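```bash
cat > dep.py <<'E'
from h import *
from station import *
import sys
np.set_printoptions(precision=4,suppress=True)
c,D=capture("scene");np.save("pics/dep.npy",D);cv2.imwrite("pics/dep_sraw.png",c)
s=read_state();print(s["tcp_pos"])
T=CI["scene"]["cam_to_world"];fw=T[:3,2].copy();fw[2]=0;fw/=np.linalg.norm(fw);rt=np.array([fw[1],-fw[0],0])
print("fw",fw,"rt",rt)
def pts(u0,u1,v0,v1):
    return np.array([atd("scene",u,v,D) for v in range(v0,v1+1) for u in range(u0,u1+1)])
def cyl(P,r,name):
    from scipy.optimize import least_squares
    q=P-P.mean(0);a=q@fw;b=q@rt
    f=lambda x:np.hypot(a-x[0],b-x[1])-r
    m=least_squares(f,[r,0],loss="soft_l1",f_scale=.002).x
    print(name,"axis",P.mean(0)+m[0]*fw+m[1]*rt,"n",len(P),"rms",np.std(f(m)))
cyl(pts(292,296,178,194),.013,"tallcup"); cyl(pts(315,318,174,186),.013,"lowcup")
E
python3 dep.py; python3 - <<'E'
import numpy as np
D=np.load("pics/dep.npy")
np.set_printoptions(precision=3,suppress=True,linewidth=200)
print(D[148:170:2,288:302]); print(D[176:198:3,286:302]); print(D[110:146:3,284:306])
E
```

```text
[ 0.4898 -0.1598  0.2567]
fw [ 0.6607 -0.7507  0.    ] rt [-0.7507 -0.6607  0.    ]
tallcup axis [ 0.4904 -0.1641  0.0675] n 85 rms 0.1056070444495448
lowcup axis [ 0.4704 -0.2627  0.0485] n 52 rms 0.0018782840989209817
[[1.387 1.383 1.377 1.371 1.372 1.368 1.056 1.054 1.053 1.055 1.351 1.349 1.343 1.34 ]
 [1.393 1.388 1.382 1.377 1.37  1.368 1.058 1.051 1.052 1.061 1.354 1.349 1.351 1.347]
 [1.396 1.388 1.385 1.381 1.379 1.38  1.06  1.059 1.062 1.365 1.362 1.353 1.351 1.347]
 [1.393 1.396 1.39  1.387 1.383 1.066 1.065 1.062 1.062 1.364 1.36  1.368 1.357 1.358]
 [1.4   1.398 1.389 1.387 1.381 1.07  1.066 1.068 1.066 1.374 1.363 1.364 1.356 1.358]
 [1.105 1.1   1.095 1.392 1.386 1.071 1.067 1.067 1.068 1.377 1.374 1.367 1.369 1.36 ]
 [1.414 1.101 1.094 1.099 1.42  1.074 1.069 1.072 1.074 1.378 1.378 1.373 1.367 1.366]
 [1.404 1.099 1.103 1.102 1.4   1.078 1.071 1.075 1.078 1.402 1.404 1.389 1.373 1.375]
 [1.386 1.103 1.106 1.109 1.387 1.084 1.077 1.081 1.078 1.384 1.388 1.393 1.384 1.379]
 [1.113 1.108 1.109 1.116 1.37  1.085 1.083 1.084 1.081 1.371 1.373 1.367 1.372 1.371]
 [1.115 1.
[... 1791 characters left out ...]
1.306 1.297 1.3   1.298]
 [1.367 1.366 1.36  1.359 1.35  1.345 1.348 1.034 1.026 1.023 1.023 1.022 1.016 1.018 1.022 1.023 1.027 1.026 1.315 1.304 1.303 1.303]
 [1.376 1.366 1.364 1.356 1.355 1.352 1.349 1.036 1.034 1.03  1.027 1.025 1.022 1.023 1.021 1.031 1.03  1.316 1.312 1.312 1.306 1.309]
 [1.062 1.057 1.056 1.065 1.07  1.361 1.354 1.039 1.039 1.035 1.027 1.026 1.022 1.029 1.028 1.03  1.037 1.322 1.314 1.32  1.317 1.312]
 [1.383 1.379 1.376 1.372 1.046 1.045 1.046 1.046 1.043 1.037 1.033 1.031 1.032 1.03  1.037 1.04  1.042 1.324 1.326 1.324 1.322 1.318]
 [1.382 1.382 1.384 1.377 1.375 1.37  1.368 1.048 1.047 1.044 1.041 1.038 1.036 1.037 1.04  1.04  1.045 1.332 1.331 1.333 1.326 1.324]]
```

```bash
cat > fit.py <<'E'
from h import *
from station import *
from scipy.optimize import least_squares
np.set_printoptions(precision=4,suppress=True)
T=CI["scene"]["cam_to_world"]
fw=T[:3,2].copy();fw[2]=0;fw/=np.linalg.norm(fw);rt=np.array([fw[1],-fw[0],0])
def cloud(D):
    v,u=np.mgrid[0:384,0:512];c=CI["scene"];q=np.stack([(u-c["cx"])/c["fx"],(v-c["cy"])/c["fy"],np.ones_like(D)],-1)*D[...,None]
    P=q@T[:3,:3].T+T[:3,3];P[D==0]=np.nan;return P
def near(P,xy,r,z0,z1):
    return P[(np.hypot(P[...,0]-xy[0],P[...,1]-xy[1])<r)&(P[...,2]>z0)&(P[...,2]<z1)]
def cyl(P,r,xy0):
    f=lambda x:np.hypot(P[:,0]-x[0],P[:,1]-x[1])-r
    m=least_squares(f,xy0,loss="soft_l1",f_scale=.0015);return m.x,len(P),np.std(f(m.x))
def square(P,xy0,yaw,h=.011):
    # visible faces: +y side and -x side (handle frame) -> squared-box distance
    def f(x):
        c,s=np.cos(x[2]),np.sin(x[2]);dx=P[:,0]-x[0];dy=P[:,1]-x[1]
        a=np.abs(c*dx+s*dy)-h;b=np.abs(-s*dx+c*dy)-h
        return np.maximum(a,b)
    m=least_squares(f,[*xy0,yaw],loss="soft_l1",f_scale=.0015);return m.x,len(P),np.std(f(m.x))
if __name__=="__main__":
    from station import read_state
    s=read_state();tp=s["tcp_pos"];z=tp[2]-.046
    c,D=capture("scene");P=cloud(D);print(s["time"],tp)
    print("tall cup",cyl(near(P,(.489,-.163),.02,.03,.088),.013,(.489,-.163)))
    print("low cup",cyl(near(P,(.471,-.263),.02,.03,.073),.013,(.471,-.263)))
    xy=tp[:2]
    print("stem",cyl(near(P,xy,.013,max(z-.078,.1),z-.016),.006,xy),"lower half",cyl(near(P,xy,.013,max(z-.078,.1),z-.045),.006,xy))
    print("handle lo",square(near(P,xy,.018,z-.006,z+.035),xy,-.185))
    Q=near(P,xy,.018,z+.05,z+.085)
    h=near(P,xy,.018,z-.03,z+.0);
E
python3 fit.py
```

```text
8.55 [ 0.4898 -0.1598  0.2567]
tall cup (array([ 0.4901, -0.1647]), 132, np.float64(0.0015333818871686592))
low cup (array([ 0.4701, -0.2625]), 91, np.float64(0.0014390874391204895))
stem (array([ 0.4896, -0.1606]), 74, np.float64(0.0015501848949755561)) lower half (array([ 0.4895, -0.1601]), 40, np.float64(0.001517797604227435))
handle lo (array([ 0.4896, -0.1604, -0.1626]), 140, np.float64(0.001268574555838451))
```

```bash
python3 go.py .4903 -.1641 .257 -.19 0 1 9
```

```text
t 8.60 dist mm 4.2 ang deg 0.39 rows 1
tool-frame delta mm [-1.2 -4.  -0.4] rot deg [-0.04  0.03  0.39]
[-0.004, -0.013, -0.001, -0.0, 0.0, 0.004]
```

Call:
{"method": "arm_command", "body": {"commands": [[[-0.004, -0.014, 0, 0, 0, 0.004], [0, 0, 0, 0, 0, 0]]]}}

```text
time: 8.8
tcp_pos: [0.4907, -0.1646, 0.2574]
eef_rot: [0.297, 3.126, -0.002]
contact_force: [-0.0, 0.3, -2.0]
opening: 0.0222
```

```bash
python3 go.py .4903 -.1641 .237 -.19 0 1 9;python3 fit.py
```

```text
t 8.80 dist mm 20.4 ang deg 0.12 rows 1
tool-frame delta mm [ 0.5  0.5 20.4] rot deg [-0.06  0.11  0.01]
[0.002, 0.002, 0.068, -0.001, 0.001, 0.0]
8.8 [ 0.4907 -0.1646  0.2574]
tall cup (array([ 0.49 , -0.165]), 135, np.float64(0.0015836257562490423))
low cup (array([ 0.4704, -0.2623]), 90, np.float64(0.001463607606652715))
stem (array([ 0.4907, -0.1656]), 71, np.float64(0.001102944691269257)) lower half (array([ 0.4908, -0.1658]), 39, np.float64(0.0011205510002873563))
handle lo (array([ 0.49  , -0.1649, -0.2032]), 134, np.float64(0.0010353691030813902))
```

Call:
{"method": "arm_command", "body": {"commands": [[[0.001, 0.002, 0.04, 0, 0.001, 0], [0, 0, 0.03, 0, 0, 0], [0, 0, 0, 0, 0, 0]]]}}

```text
time: 9.15
tcp_pos: [0.4902, -0.164, 0.2345]
eef_rot: [-0.299, -3.127, 0.001]
contact_force: [-0.0, -0.2, -1.5]
opening: 0.0221
```

```bash
python3 go.py .4902 -.1641 .217 -.19 0 1 9;python3 fit.py
```

```text
t 9.15 dist mm 17.5 ang deg 0.05 rows 1
tool-frame delta mm [-0.  -0.1 17.5] rot deg [-0.04 -0.   -0.02]
[-0.0, -0.0, 0.058, -0.0, -0.0, -0.0]
9.15 [ 0.4902 -0.164   0.2345]
tall cup (array([ 0.49  , -0.1646]), 133, np.float64(0.0015272708833679325))
low cup (array([ 0.4702, -0.2627]), 88, np.float64(0.0015375435277978013))
stem (array([ 0.4901, -0.1649]), 68, np.float64(0.0013183097186460753)) lower half (array([ 0.4903, -0.1652]), 34, np.float64(0.0012335130701270616))
handle lo (array([ 0.4896, -0.1648, -0.1577]), 135, np.float64(0.0013135804224006099))
```

Call:
{"method": "arm_command", "body": {"commands": [[[0, 0, 0.04, 0, 0, 0], [0, 0, 0.04, 0, 0, 0], [0, 0, 0.02, 0, 0, 0], [0, 0, 0, 0, 0, 0]]]}}

```text
time: 9.6
tcp_pos: [0.4901, -0.1639, 0.2017]
eef_rot: [-0.298, -3.127, 0.001]
contact_force: [-0.4, -0.4, -1.5]
opening: 0.0219
```

```bash
python3 go.py .4902 -.1641 .2 -.19 0 1 9;python3 see.py b2; python3 z.py b2 270 325 125 180 10
```

```text
t 9.60 dist mm 1.7 ang deg 0.05 rows 1
tool-frame delta mm [-0.1 -0.1  1.7] rot deg [-0.04 -0.04 -0.02]
[-0.0, -0.0, 0.006, -0.0, -0.0, -0.0]
t 9.6 tcp [ 0.4901 -0.1639  0.2017] rot [-2.9840e-01 -3.1267e+00  9.0000e-04] F [-0.4 -0.4 -1.5]
```

View pics/b2_z.png

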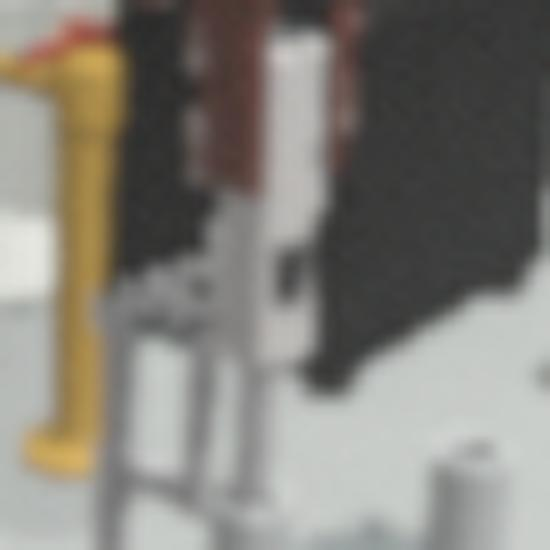

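Call:
{"method": "arm_command", "body": {"commands": [[[0, 0, 0.03, 0, 0, 0], [0, 0, 0.03, 0, 0, 0], [0, 0, 0.03, 0, 0, 0]]], "squeeze": 50}}

```text
time: 10.0
tcp_pos: [0.492, -0.1647, 0.1762]
eef_rot: [0.298, 3.123, -0.003]
contact_force: [-1.9, 0.5, 6.3]
opening: 0.0215
```

```bash
python3 go.py .4902 -.1641 .15 -.19 0 1 2
```

```text
t 10.00 dist mm 26.3 ang deg 0.28 rows 1
tool-frame delta mm [ 2.   0.3 26.2] rot deg [-0.09  0.27 -0.01]
[0.007, 0.001, 0.087, -0.001, 0.003, -0.0]
```

Call:
{"method": "arm_command", "body": {"commands": [[[0.006, 0, 0.03, 0, 0.002, 0], [0.003, 0, 0.03, 0, 0.002, 0]]]}}

```text
time: 10.2
tcp_pos: [0.4896, -0.1644, 0.1573]
eef_rot: [-0.298, -3.126, 0.003]
contact_force: [-0.2, -0.1, -1.6]
opening: 0.022
```

```bash
python3 go.py .4902 -.1641 .15 -.19 0 1 2
```

```text
t 10.20 dist mm 7.4 ang deg 0.12 rows 1
tool-frame delta mm [-0.5  0.4  7.3] rot deg [-0.11 -0.04 -0.01]
[-0.002, 0.001, 0.024, -0.001, -0.0, -0.0]
```

Call:
{"method": "arm_command", "body": {"commands": [[[0, 0, 0.015, 0, 0, 0], [0, 0, 0.01, 0, 0, 0], [0, 0, 0, 0, 0, 0]]]}}

```text
time: 10.5
tcp_pos: [0.4914, -0.1648, 0.1528]
eef_rot: [0.299, 3.126, -0.003]
contact_force: [0.1, -0.1, -2.0]
opening: 0.0219
```

```bash
python3 go.py .4902 -.1641 .15 -.19 0 1 2;python3 see.py b3; python3 z.py b3 270 325 125 180 10
```

```text
t 10.50 dist mm 3.2 ang deg 0.16 rows 1
tool-frame delta mm [1.3 0.5 2.8] rot deg [-0.1   0.12 -0.03]
[0.004, 0.002, 0.009, -0.001, 0.001, -0.0]
t 10.5 tcp [ 0.4914 -0.1648  0.1528] rot [ 2.9870e-01  3.1255e+00 -3.1000e-03] F [ 0.1 -0.1 -2. ]
```

View pics/b3_z.png

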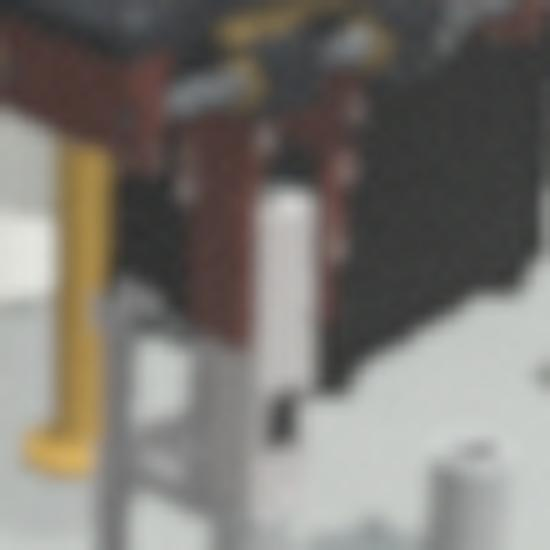

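Call:
{"method": "arm_command", "body": {"commands": [[[0.004, 0.002, 0.01, 0, 0, 0], [0, 0, 0.01, 0, 0, 0], [0, 0, 0, 0, 0, 0]]]}}

```text
time: 10.9
tcp_pos: [0.4919, -0.1649, 0.1527]
eef_rot: [0.298, 3.122, -0.006]
contact_force: [0.1, 1.2, -2.4]
opening: 0.0216
```

```bash
python3 go.py .4902 -.1641 .15 -.19 0 1 2;python3 fit.py
```

```text
t 10.90 dist mm 3.3 ang deg 0.35 rows 1
tool-frame delta mm [1.9 0.5 2.7] rot deg [-0.17  0.3  -0.01]
[0.006, 0.002, 0.009, -0.002, 0.003, -0.0]
10.9 [ 0.4919 -0.1649  0.1527]
tall cup (array([ 0.4902, -0.1647]), 132, np.float64(0.00145929869044875))
low cup (array([ 0.4703, -0.2623]), 89, np.float64(0.0015060127060210864))
stem (array([ 0.4919, -0.1649]), 0, np.float64(nan)) lower half (array([ 0.4919, -0.1649]), 0, np.float64(nan))
handle lo (array([ 0.4903, -0.1655, -0.1747]), 124, np.float64(0.0022644252357105453))
  ret = _var(a, axis=axis, dtype=dtype, out=out, ddof=ddof,
  arrmean = um.true_divide(arrmean, div, out=arrmean,
  ret = ret.dtype.type(ret / rcount)
```

Call:
{"method": "arm_command", "body": {"commands": [[[0.006, 0.001, 0.02, 0, 0.003, 0], [0.003, 0, 0.02, 0, 0, 0], [0, 0, 0, 0, 0, 0]]]}}

```text
time: 11.25
tcp_pos: [0.4981, -0.1663, 0.1513]
eef_rot: [0.298, 3.108, -0.01]
contact_force: [0.5, -0.6, -1.7]
opening: 0.0222
```

```bash
python3 go.py .4902 -.1641 .15 -.19 0 1 2;python3 fit.py 2>/dev/null;python3 see.py b4; python3 z.py b4 270 325 125 180 10; python3 -c "
from station import read_state;print(read_state())"
```

```text
t 11.25 dist mm 8.3 ang deg 1.15 rows 1
tool-frame delta mm [8.1 0.7 1.2] rot deg [-0.25  1.12 -0.06]
[0.027, 0.002, 0.004, -0.003, 0.012, -0.001]
11.25 [ 0.4981 -0.1663  0.1513]
tall cup (array([ 0.4899, -0.1642]), 131, np.float64(0.001588688264983743))
low cup (array([ 0.4701, -0.2627]), 88, np.float64(0.0014836275030254567))
stem (array([ 0.4981, -0.1663]), 0, np.float64(nan)) lower half (array([ 0.4981, -0.1663]), 0, np.float64(nan))
handle lo (array([ 0.4934, -0.1663, -0.1862]), 106, np.float64(0.0027431362083419637))
t 11.3 tcp [ 0.4982 -0.1664  0.1511] rot [ 0.2979  3.1081 -0.0097] F [ 0.6 -0.  -1.9]
{'time': 11.4, 'joint_pos': array([-3.44280130e-01,  3.71555942e-01,  1.91667709e+00, -1.81153481e-03,
        8.34579885e-01, -1.72273987e+00]), 'qvel': array([-0.0019433 ,  0.00213457, -0.00562335, -0.00043543,  0.00804266,
        0.00058872]), 'tau': array([-2.52481112e-01, -3.98755896e+01, -1.85721213e+01, -1.89637556e-01,
       -2.35071871e-01,  2.30428532e-04]), 'tcp_pos': array([ 0.49776104, -0.16627688,  0.15029108]), 'eef_rot': array([ 0.29806717,  3.10945332, -0.00925287]), 'contact_force': array([-1.52014223,  0.59705274, 11.86003407]), 'ft_torque': array([ 0.18238717, -0.11076343, -0.03313875]), 'opening': 0.021527631793180638}
```

View pics/b4_z.png

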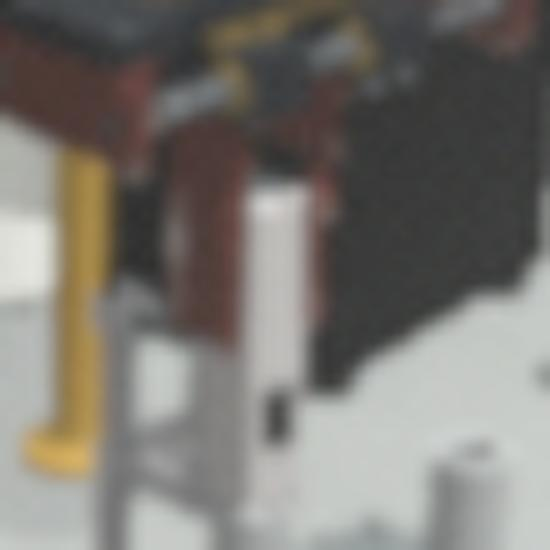

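Call:
{"method": "arm_command", "body": {"commands": [[[0.015, 0.001, -0.006, 0, 0.006, 0], [0.012, 0, -0.003, 0, 0.005, 0], [0, 0, 0, 0, 0, 0]]]}}

```text
time: 11.7
tcp_pos: [0.4931, -0.1649, 0.1512]
eef_rot: [0.301, 3.12, -0.007]
contact_force: [0.9, 0.2, -0.6]
opening: 0.0218
```

```bash
python3 go.py .4903 -.1643 .1525 -.19 0 1 2;python3 fit.py 2>/dev/null
```

```text
t 11.70 dist mm 3.2 ang deg 0.51 rows 1
tool-frame delta mm [ 2.9  0.  -1.4] rot deg [-0.22  0.44 -0.12]
[0.01, 0.0, -0.005, -0.002, 0.005, -0.001]
11.7 [ 0.4931 -0.1649  0.1512]
tall cup (array([ 0.4902, -0.1647]), 134, np.float64(0.0015645426749667747))
low cup (array([ 0.4701, -0.2632]), 90, np.float64(0.001511600018344017))
stem (array([ 0.4931, -0.1649]), 0, np.float64(nan)) lower half (array([ 0.4931, -0.1649]), 0, np.float64(nan))
handle lo (array([ 0.4897, -0.1652, -0.1882]), 123, np.float64(0.0024928757563343197))
```

Call:
{"method": "arm_command", "body": {"commands": [[[0.01, 0, 0, -0.002, 0.005, -0.001], [0, 0, 0, 0, 0, 0]]]}}

```text
time: 11.95
tcp_pos: [0.4922, -0.165, 0.1508]
eef_rot: [0.298, 3.124, -0.002]
contact_force: [2.1, -0.7, -0.5]
opening: 0.0219
```

```bash
python3 go.py .4903 -.1643 .1515 -.19 0 1 2;python3 fit.py 2>/dev/null; python3 see.py b5; python3 z.py b5 270 325 125 185 10
```

```text
t 11.95 dist mm 2.1 ang deg 0.23 rows 1
tool-frame delta mm [ 2.   0.4 -0.7] rot deg [-0.07  0.22 -0.02]
[0.007, 0.001, -0.002, -0.001, 0.002, -0.0]
11.95 [ 0.4922 -0.165   0.1508]
tall cup (array([ 0.4901, -0.1646]), 132, np.float64(0.0013908823888782174))
low cup (array([ 0.4701, -0.2626]), 90, np.float64(0.0014930979217112064))
stem (array([ 0.4922, -0.165 ]), 0, np.float64(nan)) lower half (array([ 0.4922, -0.165 ]), 0, np.float64(nan))
handle lo (array([ 0.4892, -0.165 , -0.2566]), 125, np.float64(0.0023278162225936214))
t 12.0 tcp [ 0.4921 -0.165   0.1507] rot [ 2.9830e-01  3.1239e+00 -2.4000e-03] F [ 2.8 -0.   0.6]
```

View pics/b5_z.png

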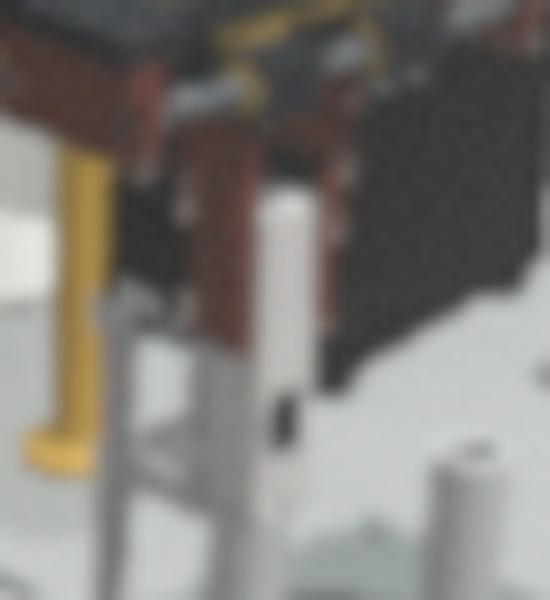

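Call:
{"method": "arm_command", "body": {"commands": [[[0.004, 0, 0, 0, 0.002, 0], [0, 0, 0, 0, 0, 0], [0, 0, 0, 0, 0, 0], [0, 0, 0, 0, 0, 0], [0, 0, 0, 0, 0, 0]]], "claw": 70}}

```text
time: 12.6
tcp_pos: [0.4861, -0.1635, 0.1488]
eef_rot: [-0.297, -3.117, -0.001]
contact_force: [-0.5, -0.2, 0.2]
opening: 0.0581
```

```bash
python3 see.py b6; python3 z.py b6 270 325 125 185 10;python3 fit.py 2>/dev/null
```

```text
t 12.6 tcp [ 0.4861 -0.1635  0.1488] rot [-2.9710e-01 -3.1173e+00 -8.0000e-04] F [-0.5 -0.2  0.2]
12.7 [ 0.4862 -0.1635  0.1489]
tall cup (array([ 0.49  , -0.1645]), 134, np.float64(0.0015918936074835299))
low cup (array([ 0.4701, -0.2626]), 91, np.float64(0.001856909568303228))
stem (array([ 0.4862, -0.1635]), 0, np.float64(nan)) lower half (array([ 0.4862, -0.1635]), 0, np.float64(nan))
handle lo (array([ 0.4883, -0.1651, -0.1932]), 116, np.float64(0.0012824247899693168))
```

View pics/b6_z.png

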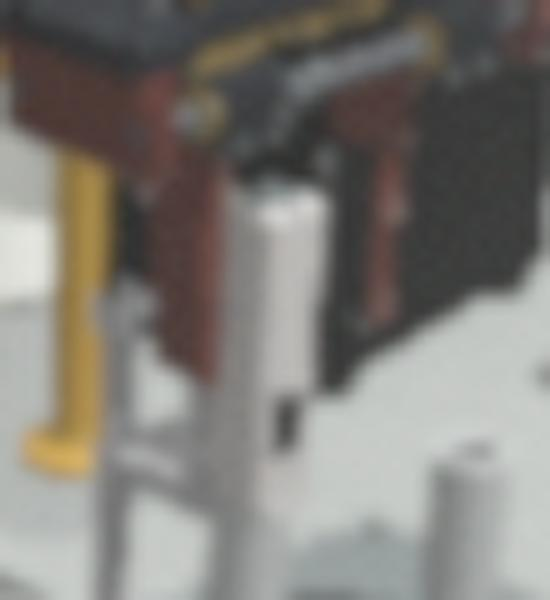

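Call:
{"method": "arm_command", "body": {"commands": [[[0, 0, -0.04, 0, 0, 0], [0, 0, -0.06, 0, 0, 0], [0, 0, -0.1, 0, 0, 0], [0, 0, -0.12, 0, 0, 0], [0, 0, -0.12, 0, 0, 0]]], "claw": 90}}

```text
time: 13.25
tcp_pos: [0.4848, -0.1627, 0.2836]
eef_rot: [-0.296, -3.108, -0.005]
contact_force: [0.5, 0.1, -0.4]
opening: 0.079
```

Call:
{"method": "arm_command", "body": {"commands": [[[0.05, 0.14, -0.06, 0, 0, 0], [0.05, 0.14, -0.06, 0, 0, 0], [0.05, 0.15, 0, 0, -0.03, 0], [0.05, 0.15, 0, 0, -0.03, 0], [0.05, 0.15, 0, 0, -0.03, 0]]], "claw": 100}}

```text
time: 13.75
tcp_pos: [0.4585, 0.0678, 0.3323]
eef_rot: [0.301, 2.98, -0.017]
contact_force: [0.5, -1.2, 0.2]
opening: 0.0876
```

```bash
cat > fit2.py <<'E'
from fit import *
s=read_state();print(s["time"],s["tcp_pos"])
c,D=capture("scene");t,_=capture("top");P=cloud(D);cv2.imwrite("pics/f_sraw.png",c);cv2.imwrite("pics/f_t.png",crop(t,285,365,160,225,8))
print("cup",cyl(near(P,(.489,-.163),.02,.03,.088),.013,(.489,-.163)))
for a,b in((.10,.13),(.13,.16),(.16,.19)):print(a,square(near(P,(.490,-.164),.018,a,b),(.49,-.164),-.19))
Q=near(P,(.49,-.164),.009,.15,.23);print("top z",np.percentile(Q[:,2],[50,80,90,97]))
E
python3 fit2.py;  python3 z.py f 270 325 115 175 10
```

```text
13.75 [0.4585 0.0678 0.3323]
cup (array([ 0.4899, -0.1646]), 133, np.float64(0.001515054246029644))
0.1 (array([ 0.4882, -0.1646, -0.1489]), 85, np.float64(0.0014615253575183495))
0.13 (array([ 0.4886, -0.1651, -0.1746]), 89, np.float64(0.0013114291194001035))
0.16 (array([ 0.4882, -0.1648, -0.2555]), 88, np.float64(0.0014204181147889558))
top z [0.1971 0.1978 0.1981 0.1985]
```

View pics/f_z.png

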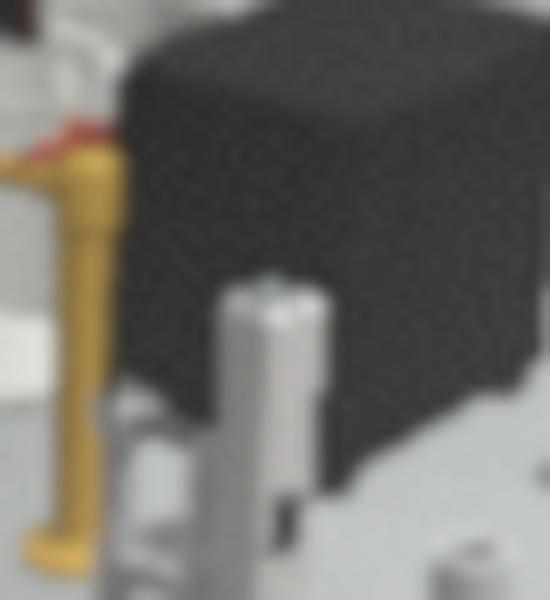

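View pics/f_t.png

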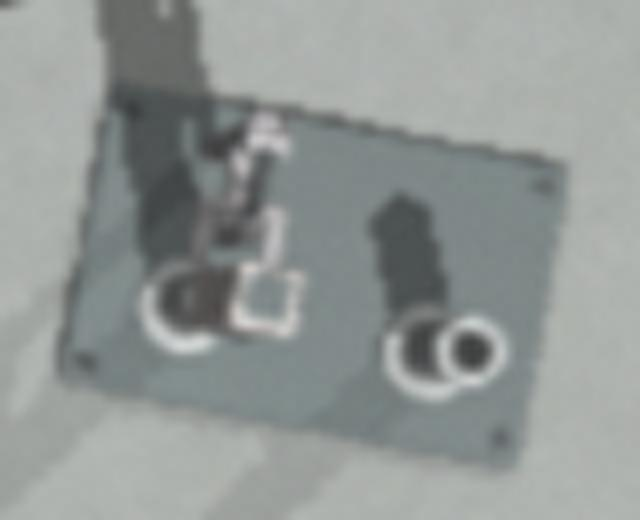

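```bash
python3 go.py .4544 .231 .2267 -.185 40 1 9
```

```text
t 13.85 dist mm 191.1 ang deg 31.77 rows 4
tool-frame delta mm [ 47.7 155.8  99.8] rot deg [ 2.000e-02 -3.176e+01 -5.100e-01]
[0.04, 0.13, 0.083, 0.0, -0.088, -0.001]
[0.051, 0.13, 0.077, 0.0, -0.088, -0.001]
[0.06, 0.13, 0.069, 0.0, -0.088, -0.001]
[0.069, 0.13, 0.06, 0.0, -0.088, -0.001]
```

Call:
{"method": "arm_command", "body": {"commands": [[[0.03, 0.13, 0.05, 0, -0.085, 0], [0.04, 0.13, 0.06, 0, -0.085, 0], [0.05, 0.13, 0.06, 0, -0.085, 0], [0.06, 0.12, 0.05, 0, -0.085, 0], [0, 0, 0, 0, 0, 0]]]}}

```text
time: 14.35
tcp_pos: [0.4634, 0.1766, 0.2766]
eef_rot: [0.276, 2.582, -0.106]
contact_force: [-0.8, -0.0, 1.1]
opening: 0.0878
```

```bash
python3 go.py .4544 .231 .2067 -.185 40 1 9
```

```text
t 14.35 dist mm 89.0 ang deg 8.92 rows 2
tool-frame delta mm [53.5 52.5 48.1] rot deg [-2.07 -8.63 -0.91]
[0.089, 0.087, 0.08, -0.011, -0.048, -0.005]
[0.094, 0.087, 0.075, -0.011, -0.048, -0.005]
```

Call:
{"method": "arm_command", "body": {"commands": [[[0.06, 0.1, 0.03, -0.011, -0.05, -0.005], [0.07, 0.08, 0.04, -0.011, -0.05, -0.005], [0.02, 0, 0.02, 0, 0, 0], [0, 0, 0, 0, 0, 0]]]}}

```text
time: 14.75
tcp_pos: [0.4601, 0.2177, 0.241]
eef_rot: [0.243, 2.458, -0.102]
contact_force: [-0.3, 0.2, 0.3]
opening: 0.0879
```

```bash
python3 go.py .4544 .231 .2067 -.185 40 1 9
```

```text
t 14.75 dist mm 37.3 ang deg 1.78 rows 1
tool-frame delta mm [27.8 12.3 21.6] rot deg [-1.14 -1.34 -0.27]
[0.093, 0.041, 0.072, -0.013, -0.015, -0.003]
```

Call:
{"method": "arm_command", "body": {"commands": [[[0.07, 0.04, 0.04, -0.013, -0.015, -0.003], [0.035, 0.015, 0.03, 0, 0, 0], [0, 0, 0, 0, 0, 0]]]}}

```text
time: 15.05
tcp_pos: [0.4568, 0.2343, 0.2087]
eef_rot: [0.233, 2.429, -0.083]
contact_force: [0.3, -0.3, 0.2]
opening: 0.088
```

```bash
python3 go.py .4544 .231 .2067 -.185 40 1 9
```

```text
t 15.05 dist mm 4.5 ang deg 0.43 rows 1
tool-frame delta mm [ 2.6 -3.7  0.4] rot deg [-0.12  0.28 -0.31]
[0.009, -0.012, 0.001, -0.001, 0.003, -0.003]
```

Call:
{"method": "arm_command", "body": {"commands": [[[0.012, -0.012, 0.04, 0, 0.003, -0.003], [0.01, 0, 0.06, 0, 0, 0], [0.01, 0, 0.06, 0, 0, 0], [0, 0, 0, 0, 0, 0]]]}}

```text
time: 15.45
tcp_pos: [0.4857, 0.2261, 0.1757]
eef_rot: [0.239, 2.435, -0.09]
contact_force: [0.2, 0.2, 0.6]
opening: 0.0877
```

```bash
python3 go.py .5145 .2197 .134 -.185 40 1 9
```

```text
t 15.45 dist mm 51.1 ang deg 0.67 rows 2
tool-frame delta mm [ 4.2 -0.5 50.9] rot deg [-0.54 -0.07 -0.4 ]
[0.007, -0.001, 0.085, -0.003, -0.0, -0.002]
[0.007, -0.001, 0.085, -0.003, -0.0, -0.002]
```

Call:
{"method": "arm_command", "body": {"commands": [[[0.015, 0, 0.05, -0.005, 0, -0.004], [0.012, 0, 0.055, 0, 0, 0], [0.01, 0, 0.04, 0, 0, 0], [0, 0, 0, 0, 0, 0]]]}}

```text
time: 15.85
tcp_pos: [0.5087, 0.2303, 0.1525]
eef_rot: [0.24, 2.463, -0.1]
contact_force: [0.5, 0.5, -0.2]
opening: 0.0875
```

```bash
python3 go.py .5145 .2197 .134 -.185 40 1 9
```

```text
t 15.85 dist mm 22.1 ang deg 1.93 rows 1
tool-frame delta mm [ 5.5 -9.1 19.4] rot deg [-1.03 -1.63 -0.17]
[0.018, -0.03, 0.065, -0.011, -0.018, -0.002]
```

```bash
python3 - <<'E'
from h import *
from station import *
t,_=capture("top");s,_=capture("scene")
cv2.imwrite("pics/e1.png",np.hstack([cv2.resize(crop(t,110,230,130,230,4),(400,333)),cv2.resize(crop(s,95,235,160,280,3),(400,333))]))
print(read_state())
E
python3 go.py .5145 .2197 .134 -.185 40 1 9
```

```text
{'time': 15.95, 'joint_pos': array([ 0.67400723,  0.37138258,  2.15893512, -1.30957535,  0.52189969,
        0.44788717]), 'qvel': array([ 0.00604319, -0.01117521,  0.01286953, -0.00346306,  0.00147173,
        0.00316594]), 'tau': array([-2.08579637e-01, -3.99578118e+01, -1.68132931e+01, -1.06368307e+00,
        1.05601262e+00, -3.33637884e-02]), 'tcp_pos': array([0.50801634, 0.23016589, 0.152845  ]), 'eef_rot': array([ 0.23974197,  2.46258881, -0.10010424]), 'contact_force': array([-0.13887454, -0.40995768, -0.13922995]), 'ft_torque': array([ 0.10133949,  0.13337471, -0.05800035]), 'opening': 0.08800340155763402}
t 15.95 dist mm 22.5 ang deg 1.92 rows 1
tool-frame delta mm [ 5.2 -8.8 20.1] rot deg [-1.02 -1.62 -0.15]
[0.017, -0.029, 0.067, -0.011, -0.018, -0.002]
```

View pics/e1.png

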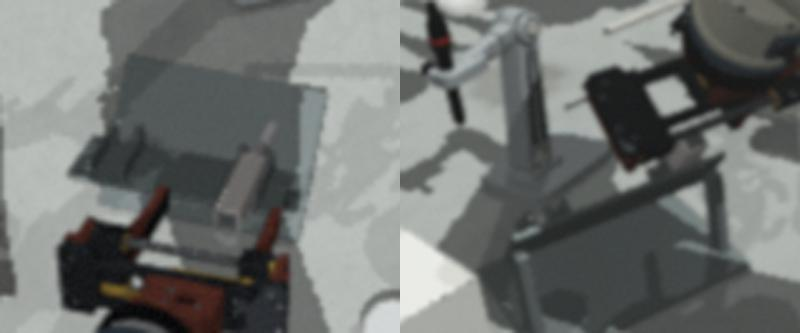

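Call:
{"method": "arm_command", "body": {"commands": [[[0, -0.01, -0.05, 0, 0.03, 0], [0, 0, -0.06, 0, 0.03, 0], [0, 0, -0.08, 0, 0.03, 0], [0, 0, -0.06, 0, 0.03, 0]]]}}

```text
time: 16.35
tcp_pos: [0.4614, 0.2356, 0.2131]
eef_rot: [0.254, 2.665, -0.086]
contact_force: [-0.1, -0.5, -0.2]
opening: 0.0879
```

```bash
cat > tg.py <<'E'
from h import *
import sys
from station import read_state
# plain grasp: args tilt, g(height of grasp above centre), back (m along -tool z)
tilt,g,back=map(float,sys.argv[1:4])
yaw=-.185;Rl=lean(yaw,np.radians(40));pp=np.array([.5429,.2144,.0995])
Rt=toolR(lean(yaw,np.radians(tilt)),1);G=pp+g*Rl[:,2];tcp=G+(.0187-back)*Rt[:,2]
print("tcp",tcp.round(4),"j",read_state()["joint_pos"].round(2));plan(tcp,Rt,nmax=6)
E
python3 tg.py 25 .063 .09
```

```text
tcp [0.4735 0.2274 0.2124] j [ 0.66  0.19  2.1  -0.62  0.65 -0.26]
t 16.35 dist mm 14.7 ang deg 2.13 rows 1
tool-frame delta mm [-11.7  -5.7   6.8] rot deg [-1.16  1.78 -0.02]
[-0.039, -0.019, 0.023, -0.013, 0.02, -0.0]
```

Call:
{"method": "arm_command", "body": {"commands": [[[-0.03, -0.018, 0.01, -0.013, 0.02, 0], [0, 0, 0, 0, 0, 0]]]}}

```text
time: 16.55
tcp_pos: [0.4697, 0.2302, 0.2183]
eef_rot: [0.249, 2.693, -0.047]
contact_force: [0.2, 0.1, 0.1]
opening: 0.0879
```

```bash
python3 tg.py 25 .063 .05
```

```text
tcp [0.4901 0.2243 0.1761] j [ 0.61  0.18  2.08 -0.53  0.63 -0.38]
t 16.55 dist mm 47.2 ang deg 0.36 rows 1
tool-frame delta mm [-1.2 -2.3 47.1] rot deg [ 0.35  0.07 -0.04]
[-0.004, -0.008, 0.157, 0.004, 0.001, -0.0]
```

Call:
{"method": "arm_command", "body": {"commands": [[[0, -0.006, 0.06, 0.003, 0, 0], [0, 0, 0.06, 0, 0, 0], [0, 0, 0.05, 0, 0, 0], [0, 0, 0, 0, 0, 0]]]}}

```text
time: 16.95
tcp_pos: [0.4896, 0.2243, 0.1711]
eef_rot: [0.252, 2.691, -0.055]
contact_force: [-0.4, 0.2, -0.2]
opening: 0.088
```

```bash
python3 tg.py 25 .063 .0
```

```text
tcp [0.5109 0.2204 0.1308] j [ 0.58  0.28  2.09 -0.63  0.53 -0.3 ]
t 16.95 dist mm 45.7 ang deg 0.24 rows 1
tool-frame delta mm [-2.4  0.  45.6] rot deg [ 0.01  0.22 -0.1 ]
[-0.008, 0.0, 0.152, 0.0, 0.002, -0.001]
```

Call:
{"method": "arm_command", "body": {"commands": [[[-0.008, 0, 0.05, 0, 0.002, 0], [0, 0, 0.05, 0, 0, 0], [0, 0, 0.04, 0, 0, 0], [0, 0, 0, 0, 0, 0]]]}}

```text
time: 17.35
tcp_pos: [0.5076, 0.2211, 0.1331]
eef_rot: [0.25, 2.694, -0.057]
contact_force: [0.7, -0.4, -0.6]
opening: 0.0879
```

```bash
python3 tg.py 25 .063 .0
```

```text
tcp [0.5109 0.2204 0.1308] j [ 0.55  0.37  2.08 -0.71  0.45 -0.23]
t 17.35 dist mm 4.0 ang deg 0.09 rows 1
tool-frame delta mm [-2.  -0.1  3.4] rot deg [-0.08  0.04 -0.  ]
[-0.007, -0.0, 0.011, -0.001, 0.0, -0.0]
```

Call:
{"method": "arm_command", "body": {"commands": [[[-0.006, 0, 0.01, 0, 0, 0], [0, 0, 0, 0, 0, 0]]]}}

```text
time: 17.55
tcp_pos: [0.5103, 0.2208, 0.1315]
eef_rot: [0.25, 2.694, -0.058]
contact_force: [-0.1, -0.4, 0.4]
opening: 0.0878
```

```bash
python3 tg.py 25 .063 .0; python3 - <<'E'
from h import *
from station import *
t,_=capture("top");s,_=capture("scene")
cv2.imwrite("pics/e2.png",np.hstack([cv2.resize(crop(t,120,220,135,225,4),(400,360)),cv2.resize(crop(s,115,235,180,280,3),(400,333)) if 0 else cv2.resize(crop(s,115,235,180,288,3),(400,360))]))
E
```

```text
tcp [0.5109 0.2204 0.1308] j [ 0.55  0.38  2.08 -0.71  0.45 -0.23]
t 17.55 dist mm 1.0 ang deg 0.11 rows 1
tool-frame delta mm [-0.3 -0.3  0.9] rot deg [-0.1   0.05  0.02]
[-0.001, -0.001, 0.003, -0.001, 0.001, 0.0]
```

View pics/e2.png

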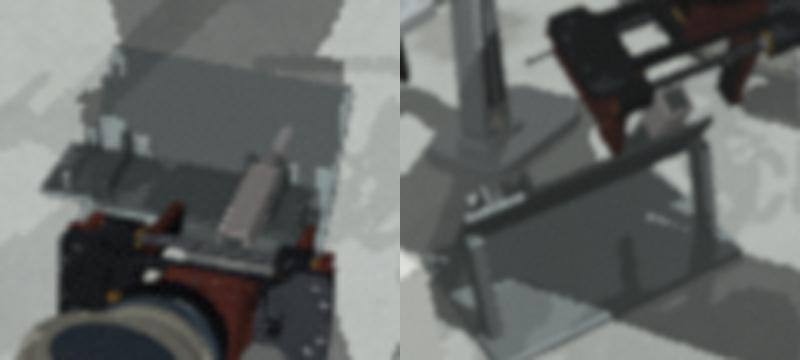

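Call:
{"method": "arm_command", "body": {"commands": [[[0, 0, 0, 0, 0, 0], [0, 0, 0, 0, 0, 0], [0, 0, 0, 0, 0, 0], [0, 0, 0, 0, 0, 0], [0, 0, 0, 0, 0, 0]]], "claw": 0, "squeeze": 30}}

```text
time: 18.15
tcp_pos: [0.5104, 0.2212, 0.1331]
eef_rot: [0.25, 2.692, -0.056]
contact_force: [-0.7, 0.1, 1.3]
opening: 0.0513
```

Call:
{"method": "arm_command", "body": {"commands": [[[0, 0, 0, 0, 0, 0], [0, 0, 0, 0, 0, 0], [0, 0, 0, 0, 0, 0], [0, 0, 0, 0, 0, 0], [0, 0, 0, 0, 0, 0]]]}}

```text
time: 18.65
tcp_pos: [0.5105, 0.2212, 0.1331]
eef_rot: [0.25, 2.692, -0.056]
contact_force: [-0.7, -0.4, -0.8]
opening: 0.0221
```

```bash
python3 tg.py 25 .063 .0;python3 - <<'E'
from h import *
from station import read_state
s=read_state();Rc=R.from_rotvec(s["eef_rot"]).as_matrix();Rl=lean(-.185,np.radians(40))
print("axis in tool frame",Rc.T@Rl[:,2]); p=s["tcp_pos"]+.12*Rl[:,2];print(p,Rc.T@Rl[:,2]*.12/.3)
E
```

```text
tcp [0.5109 0.2204 0.1308] j [ 0.55  0.37  2.08 -0.71  0.45 -0.23]
t 18.65 dist mm 2.4 ang deg 0.16 rows 1
tool-frame delta mm [ 0.5 -0.7  2.3] rot deg [-0.01  0.16 -0.02]
[0.002, -0.002, 0.008, -0.0, 0.002, -0.0]
axis in tool frame [ 2.56134543e-01 -1.82415897e-04 -9.66641124e-01]
[0.434652   0.23536127 0.22502566] [ 1.02453817e-01 -7.29663590e-05 -3.86656450e-01]
```

Call:
{"method": "arm_command", "body": {"commands": [[[0.013, 0, -0.048, 0, 0, 0], [0.013, 0, -0.048, 0, 0, 0], [0.013, 0, -0.048, 0, 0, 0], [0.016, 0, -0.058, 0, 0, 0]]]}}

```text
time: 19.05
tcp_pos: [0.4697, 0.2283, 0.1816]
eef_rot: [0.252, 2.693, -0.058]
contact_force: [-0.6, 1.0, -0.2]
opening: 0.0219
```

```bash
python3 go.py .4346 .2354 .225 -.185 25 1 5
```

```text
t 19.05 dist mm 56.3 ang deg 0.15 rows 2
tool-frame delta mm [ 14.    0.4 -54.5] rot deg [-0.11  0.09 -0.05]
[0.023, 0.001, -0.091, -0.001, 0.0, -0.0]
[0.023, 0.001, -0.091, -0.001, 0.0, -0.0]
```

Call:
{"method": "arm_command", "body": {"commands": [[[0.02, 0, -0.075, 0, 0, 0], [0.02, 0, -0.075, 0, 0, 0], [0.016, 0, -0.06, 0, 0, 0], [-0.02, 0, -0.1, 0, 0, 0], [-0.04, 0, -0.1, 0, 0, 0]]]}}

```text
time: 19.55
tcp_pos: [0.4116, 0.2364, 0.295]
eef_rot: [0.249, 2.702, -0.064]
contact_force: [0.4, -0.0, -0.6]
opening: 0.0216
```

```bash
python3 go.py .44 .10 .33 -.185 -15 1 9
```

```text
t 19.55 dist mm 143.7 ang deg 39.64 rows 5
tool-frame delta mm [ -62.5 -129.1   -9. ] rot deg [-0.38 39.64  0.  ]
[-0.042, -0.086, -0.006, -0.001, 0.088, 0.0]
[-0.04, -0.086, -0.012, -0.001, 0.088, 0.0]
[-0.038, -0.086, -0.017, -0.001, 0.088, 0.0]
[-0.036, -0.086, -0.023, -0.001, 0.088, 0.0]
[-0.032, -0.086, -0.027, -0.001, 0.088, 0.0]
```

Call:
{"method": "arm_command", "body": {"commands": [[[-0.04, -0.086, -0.03, 0, 0.088, 0], [-0.04, -0.086, -0.03, 0, 0.088, 0], [-0.038, -0.086, -0.03, 0, 0.088, 0], [-0.036, -0.086, -0.03, 0, 0.088, 0], [-0.02, -0.1, -0.02, 0, 0.088, 0]]]}}

```text
time: 20.05
tcp_pos: [0.4242, 0.1066, 0.3536]
eef_rot: [-0.239, -2.885, -0.041]
contact_force: [0.7, -0.2, -0.4]
opening: 0.022
```

```bash
python3 go.py .44 -.2 .35 -.185 -15 1 9
```

```text
t 20.05 dist mm 307.0 ang deg 1.41 rows 7
tool-frame delta mm [ -64.6 -299.8  -14.9] rot deg [0.14 0.81 1.15]
[-0.031, -0.143, -0.007, 0.0, 0.001, 0.002]
[-0.031, -0.143, -0.007, 0.0, 0.001, 0.002]
[-0.032, -0.143, -0.007, 0.0, 0.001, 0.002]
[-0.032, -0.142, -0.007, 0.0, 0.001, 0.002]
[-0.032, -0.142, -0.007, 0.0, 0.001, 0.002]
[-0.033, -0.142, -0.007, 0.0, 0.001, 0.002]
[-0.033, -0.142, -0.007, 0.0, 0.001, 0.002]
```

Call:
{"method": "arm_command", "body": {"commands": [[[-0.03, -0.145, -0.007, 0, 0.001, 0.002], [-0.03, -0.145, -0.007, 0, 0.001, 0.002], [-0.03, -0.145, -0.007, 0, 0.001, 0.002], [-0.03, -0.145, -0.007, 0, 0.001, 0.002], [-0.03, -0.145, -0.007, 0, 0.001, 0.002]]]}}

```text
time: 20.55
tcp_pos: [0.4327, -0.1221, 0.3516]
eef_rot: [-0.256, -2.871, -0.046]
contact_force: [1.2, -0.0, -0.4]
opening: 0.0215
```

```bash
python3 go.py .46 -.2633 .33 -.19 -15 1 9
```

```text
t 20.55 dist mm 145.5 ang deg 0.78 rows 4
tool-frame delta mm [ -55.6 -134.3    6.4] rot deg [0.3  0.07 0.72]
[-0.046, -0.112, 0.005, 0.001, 0.0, 0.002]
[-0.047, -0.112, 0.005, 0.001, 0.0, 0.002]
[-0.047, -0.112, 0.006, 0.001, 0.0, 0.002]
[-0.047, -0.111, 0.006, 0.001, 0.0, 0.002]
```

Call:
{"method": "arm_command", "body": {"commands": [[[-0.045, -0.13, 0, 0, 0, 0.002], [-0.045, -0.13, 0, 0, 0, 0.002], [-0.045, -0.11, 0, 0, 0, 0.002], [-0.02, -0.04, 0, 0, 0, 0], [0, 0, 0, 0, 0, 0]]]}}

```text
time: 21.05
tcp_pos: [0.4522, -0.2581, 0.3388]
eef_rot: [-0.275, -2.869, -0.048]
contact_force: [-0.2, -0.2, -0.5]
opening: 0.022
```

```bash
python3 go.py .4654 -.2617 .255 -.19 -15 1 9
```

```text
t 21.05 dist mm 84.9 ang deg 0.49 rows 2
tool-frame delta mm [-34.8  -1.7  77.4] rot deg [ 0.49  0.06 -0.02]
[-0.058, -0.003, 0.129, 0.003, 0.0, -0.0]
[-0.058, -0.002, 0.129, 0.003, 0.0, -0.0]
```

Call:
{"method": "arm_command", "body": {"commands": [[[-0.055, -0.003, 0.1, 0.003, 0, 0], [-0.04, 0, 0.1, 0.002, 0, 0], [-0.015, 0, 0.04, 0, 0, 0], [0, 0, 0, 0, 0, 0]]]}}

```text
time: 21.45
tcp_pos: [0.4658, -0.2559, 0.261]
eef_rot: [-0.27, -2.871, -0.038]
contact_force: [0.4, 0.0, -1.8]
opening: 0.0219
```

```bash
cat > fitp.py <<'E'
from fit import *
s=read_state();tp=s["tcp_pos"];Rc=R.from_rotvec(s["eef_rot"]).as_matrix();G=tp-.0187*Rc[:,2]
z=G[2]-.063;xy=G[:2]
c,D=capture("scene");P=cloud(D);cv2.imwrite("pics/p_sraw.png",c);print(s["time"],"tcp",tp,"G",G,"F",s["contact_force"].round(1))
lo=cyl(near(P,(.4702,-.2626),.02,.03,.073),.013,(.4702,-.2626));print("low cup",lo)
zb=max(z-.062,.085)
if z-.014-zb>.015:
  print("stem",cyl(near(P,xy,.014,zb,z-.014),.006,xy))
  Q=near(P,xy,.012,max(z-.09,.082),z-.03);print("stem bottom z",Q[:,2].min() if len(Q) else None)
print("handle lo",square(near(P,xy,.018,z-.006,z+.015),xy,-.185))
print("handle hi",square(near(P,xy,.018,z+.015,z+.036),xy,-.185))
E
python3 fitp.py;python3 go.py .4654 -.2617 .255 -.19 -15 1 9;python3 z.py p 285 340 110 185 8
```

```text
21.45 tcp [ 0.4658 -0.2559  0.261 ] G [ 0.4705 -0.2568  0.279 ] F [ 0.4  0.  -1.8]
low cup (array([ 0.4702, -0.2629]), 88, np.float64(0.0015343316768060263))
stem (array([ 0.4694, -0.2571]), 52, np.float64(0.0014719728772423538))
stem bottom z 0.13966496437068115
handle lo (array([ 0.4688, -0.2569, -0.2009]), 60, np.float64(0.0012987761280622882))
handle hi (array([ 0.4687, -0.2566, -0.2666]), 64, np.float64(0.0012295136530417587))
t 21.50 dist mm 8.9 ang deg 0.29 rows 1
tool-frame delta mm [-2.1 -5.7  6.5] rot deg [0.08 0.24 0.16]
[-0.007, -0.019, 0.022, 0.001, 0.003, 0.002]
```

View pics/p_z.png

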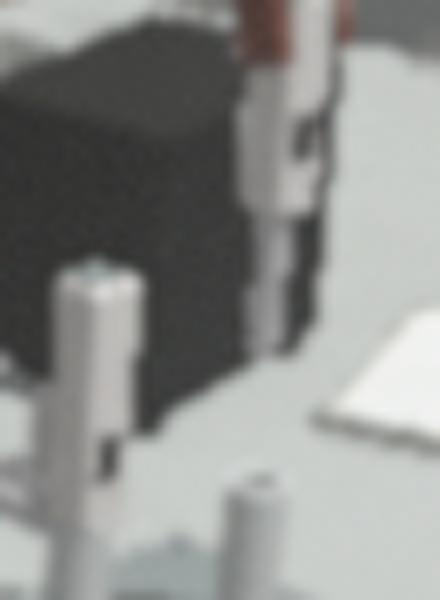

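```bash
python3 go.py .4668 -.2617 .24 -.19 -15 1 9
```

```text
t 21.50 dist mm 22.6 ang deg 0.29 rows 1
tool-frame delta mm [-7.3 -5.4 20.7] rot deg [0.08 0.24 0.16]
[-0.024, -0.018, 0.069, 0.001, 0.003, 0.002]
```

Call:
{"method": "arm_command", "body": {"commands": [[[-0.016, -0.019, 0.04, 0.001, 0.003, 0.002], [-0.008, 0, 0.03, 0, 0, 0], [0, 0, 0, 0, 0, 0], [0, 0, 0, 0, 0, 0]]]}}

```text
time: 21.9
tcp_pos: [0.468, -0.2622, 0.2416]
eef_rot: [-0.273, -2.872, -0.033]
contact_force: [0.7, -0.1, -0.8]
opening: 0.022
```

```bash
python3 fitp.py;python3 go.py .4668 -.2617 .216 -.19 -15 1 9
```

```text
21.9 tcp [ 0.468  -0.2622  0.2416] G [ 0.4727 -0.263   0.2597] F [ 0.7 -0.1 -0.8]
low cup (array([ 0.4704, -0.2626]), 90, np.float64(0.0015602652131327605))
stem (array([ 0.4713, -0.2636]), 52, np.float64(0.0014462256895271277))
stem bottom z 0.11930761973705672
handle lo (array([ 0.4709, -0.2632, -0.1988]), 58, np.float64(0.001406510047086069))
handle hi (array([ 0.4709, -0.2634, -0.2293]), 61, np.float64(0.0011873111696865267))
t 21.95 dist mm 25.7 ang deg 0.26 rows 1
tool-frame delta mm [-5.3  0.3 25.1] rot deg [-0.11  0.24  0.01]
[-0.018, 0.001, 0.084, -0.001, 0.003, 0.0]
```

Call:
{"method": "arm_command", "body": {"commands": [[[-0.008, 0.001, 0.05, 0, 0.003, 0], [-0.009, 0, 0.04, 0, 0, 0], [0, 0, 0, 0, 0, 0], [0, 0, 0, 0, 0, 0]]]}}

```text
time: 22.35
tcp_pos: [0.4658, -0.2616, 0.212]
eef_rot: [-0.273, -2.867, -0.033]
contact_force: [0.2, -0.5, -1.0]
opening: 0.0217
```

```bash
python3 fitp.py;python3 go.py .4668 -.2617 .19 -.19 -15 1 9
```

```text
22.35 tcp [ 0.4658 -0.2616  0.212 ] G [ 0.4706 -0.2625  0.2301] F [ 0.2 -0.5 -1. ]
low cup (array([ 0.47  , -0.2624]), 90, np.float64(0.0018145125671508839))
stem (array([ 0.4682, -0.2622]), 50, np.float64(0.001449838745824188))
stem bottom z 0.08200641114457285
handle lo (array([ 0.469 , -0.2634, -0.3396]), 56, np.float64(0.001522738204456793))
handle hi (array([ 0.4683, -0.2624, -0.17  ]), 61, np.float64(0.0013079309491033572))
t 22.40 dist mm 22.0 ang deg 0.12 rows 1
tool-frame delta mm [-6.8  0.1 21. ] rot deg [-0.11 -0.05 -0.02]
[-0.023, 0.0, 0.07, -0.001, -0.001, -0.0]
```

Call:
{"method": "arm_command", "body": {"commands": [[[-0.015, 0, 0.03, 0, 0, 0], [-0.009, 0, 0.03, 0, 0, 0], [0, 0, 0, 0, 0, 0]]]}}

```text
time: 22.7
tcp_pos: [0.4685, -0.2622, 0.1915]
eef_rot: [-0.273, -2.868, -0.033]
contact_force: [-0.6, -0.4, -1.0]
opening: 0.022
```

```bash
python3 go.py .4668 -.2617 .165 -.19 -15 1 9
```

```text
t 22.70 dist mm 26.6 ang deg 0.12 rows 1
tool-frame delta mm [-5.2  0.3 26.1] rot deg [-0.12  0.01 -0.03]
[-0.017, 0.001, 0.087, -0.001, 0.0, -0.0]
```

Call:
{"method": "arm_command", "body": {"commands": [[[-0.005, 0.001, 0.04, 0, 0, 0], [-0.008, 0, 0.03, 0, 0, 0], [-0.003, 0, 0.01, 0, 0, 0], [0, 0, 0, 0, 0, 0]]]}}

```text
time: 23.1
tcp_pos: [0.4666, -0.2615, 0.1644]
eef_rot: [-0.273, -2.867, -0.033]
contact_force: [0.6, -0.8, -1.2]
opening: 0.0217
```

```bash
python3 go.py .4668 -.2617 .14 -.19 -15 1 9; python3 fitp.py
```

```text
t 23.10 dist mm 24.4 ang deg 0.11 rows 1
tool-frame delta mm [-6.5 -0.1 23.5] rot deg [-0.11 -0.04 -0.02]
[-0.022, -0.0, 0.078, -0.001, -0.0, -0.0]
23.1 tcp [ 0.4666 -0.2615  0.1644] G [ 0.4714 -0.2624  0.1825] F [ 0.6 -0.8 -1.2]
low cup (array([ 0.4704, -0.2627]), 89, np.float64(0.0017603114930068381))
stem (array([ 0.4697, -0.2621]), 18, np.float64(0.0014987160718524179))
stem bottom z 0.08262135114313118
handle lo (array([ 0.4692, -0.2626, -0.2362]), 55, np.float64(0.0011797484614334349))
handle hi (array([ 0.4694, -0.2624, -0.1451]), 55, np.float64(0.001293014601691034))
```

Call:
{"method": "arm_command", "body": {"commands": [[[-0.009, 0, 0.03, 0, 0, 0], [-0.009, 0, 0.03, 0, 0, 0], [0, 0, 0, 0, 0, 0]]]}}

```text
time: 23.45
tcp_pos: [0.4677, -0.2619, 0.1449]
eef_rot: [-0.273, -2.868, -0.032]
contact_force: [-0.6, -0.1, -0.9]
opening: 0.0217
```

```bash
python3 go.py .4668 -.2617 .137 -.19 -15 1 9
```

```text
t 23.45 dist mm 7.9 ang deg 0.15 rows 1
tool-frame delta mm [-1.1  0.1  7.8] rot deg [-0.14  0.05 -0.02]
[-0.004, 0.0, 0.026, -0.002, 0.001, -0.0]
```

Call:
{"method": "arm_command", "body": {"commands": [[[-0.001, 0, 0.015, -0.001, 0, 0], [-0.001, 0, 0.008, 0, 0, 0], [0, 0, 0, 0, 0, 0]]]}}

```text
time: 23.75
tcp_pos: [0.4673, -0.262, 0.1399]
eef_rot: [-0.274, -2.87, -0.034]
contact_force: [-0.5, -0.2, -0.6]
opening: 0.0215
```

```bash
python3 go.py .4668 -.2617 .135 -.19 -15 1 9; python3 fitp.py; python3 z.py p 285 340 110 185 8
```

```text
t 23.75 dist mm 4.9 ang deg 0.13 rows 1
tool-frame delta mm [-0.7  0.2  4.9] rot deg [-0.05  0.11 -0.04]
[-0.002, 0.001, 0.016, -0.001, 0.001, -0.0]
23.75 tcp [ 0.4673 -0.262   0.1399] G [ 0.4721 -0.2629  0.1579] F [-0.5 -0.2 -0.6]
low cup (array([ 0.4701, -0.2627]), 91, np.float64(0.001583265452260464))
handle lo (array([ 0.4701, -0.2635, -0.0777]), 51, np.float64(0.001306200085881818))
handle hi (array([ 0.47  , -0.2634, -0.0885]), 57, np.float64(0.0013608044921563538))
```

View pics/p_z.png

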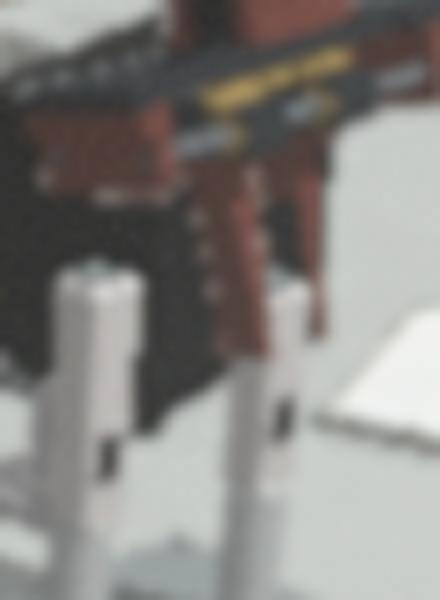

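Call:
{"method": "arm_command", "body": {"commands": [[[-0.001, 0, 0.007, 0, 0, 0], [0, 0, 0, 0, 0, 0]]]}}

```text
time: 24.0
tcp_pos: [0.4679, -0.2624, 0.1399]
eef_rot: [-0.275, -2.871, -0.033]
contact_force: [-0.4, 0.7, -0.7]
opening: 0.0218
```

Call:
{"method": "arm_command", "body": {"commands": [[[0, 0, 0, 0, 0, 0], [0, 0, 0, 0, 0, 0], [0, 0, 0, 0, 0, 0], [0, 0, 0, 0, 0, 0]]], "claw": 65}}

```text
time: 24.4
tcp_pos: [0.4677, -0.2623, 0.1392]
eef_rot: [-0.275, -2.871, -0.033]
contact_force: [0.1, -0.8, 0.5]
opening: 0.0508
```

```bash
python3 go.py .4768 -.262 .26 -.19 -15 1 9; python3 fitp.py; python3 z.py p 285 340 110 185 8
```

```text
t 24.40 dist mm 121.1 ang deg 0.22 rows 3
tool-frame delta mm [  22.3    1.9 -119.1] rot deg [-0.08  0.19 -0.05]
[0.025, 0.002, -0.132, -0.0, 0.001, -0.0]
[0.025, 0.002, -0.132, -0.0, 0.001, -0.0]
[0.025, 0.002, -0.132, -0.0, 0.001, -0.0]
24.4 tcp [ 0.4677 -0.2623  0.1392] G [ 0.4724 -0.2632  0.1573] F [ 0.1 -0.8  0.5]
low cup (array([ 0.4701, -0.2627]), 90, np.float64(0.0015116770708770069))
handle lo (array([ 0.471 , -0.2636, -0.2765]), 50, np.float64(0.0012450709014988064))
handle hi (array([ 0.4712, -0.2637, -0.2419]), 59, np.float64(0.0012119336323856936))
```

View pics/p_z.png

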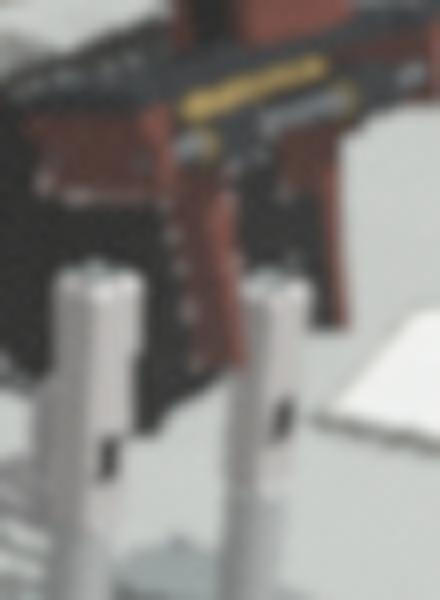

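Released and standing. Retreating along the tool axis, then away to the right.

Call:
{"method": "arm_command", "body": {"commands": [[[0, 0, -0.04, 0, 0, 0], [0, 0, -0.06, 0, 0, 0], [0, 0, -0.1, 0, 0, 0], [0, 0, -0.12, 0, 0, 0], [0, 0, -0.12, 0, 0, 0]]]}}

```text
time: 24.95
tcp_pos: [0.4989, -0.2673, 0.2686]
eef_rot: [-0.274, -2.86, -0.04]
contact_force: [-0.0, -0.5, 0.3]
opening: 0.0571
```

Call:
{"method": "arm_command", "body": {"commands": [[[0.1, 0, -0.1, 0, 0, 0], [0.12, 0.06, -0.05, 0, 0, 0], [0.1, 0.13, 0, 0, 0, 0], [0.06, 0.15, 0, 0, 0, 0], [0, 0.15, 0, 0, 0, 0]]]}}

```text
time: 25.45
tcp_pos: [0.432, -0.1055, 0.3542]
eef_rot: [-0.286, -2.875, -0.033]
contact_force: [1.1, -0.2, -0.4]
opening: 0.057
```

Call:
{"method": "arm_command", "body": {"commands": [[[0, 0.15, 0, 0, 0, 0], [0, 0.15, 0, 0, 0, 0], [0, 0.1, 0, 0, 0, 0], [0, 0, 0, 0, 0, 0]]]}}

```text
time: 25.85
tcp_pos: [0.456, 0.0207, 0.3592]
eef_rot: [-0.28, -2.883, -0.035]
contact_force: [0.5, 0.0, 0.2]
opening: 0.0571
```

```bash
cat >> fit2.py <<'E'
print("low cup",cyl(near(P,(.4702,-.2626),.02,.03,.073),.013,(.4702,-.2626)))
for a,b in((.085,.11),(.11,.135),(.135,.16)):print(a,square(near(P,(.4702,-.2626),.018,a,b),(.4702,-.2626),-.19))
Q=near(P,(.4702,-.2626),.009,.12,.2);print("top z",np.percentile(Q[:,2],[50,80,90,97]))
cv2.imwrite("pics/f_top.png",t)
E
python3 fit2.py;  python3 z.py f 265 345 110 185 8
```

```text
25.85 [0.456  0.0207 0.3592]
cup (array([ 0.49  , -0.1647]), 135, np.float64(0.0014451091145562117))
0.1 (array([ 0.4883, -0.1648, -0.1654]), 88, np.float64(0.0016423494493570058))
0.13 (array([ 0.4882, -0.1647, -0.1269]), 86, np.float64(0.00112042083495242))
0.16 (array([ 0.4883, -0.165 , -0.1633]), 91, np.float64(0.001112520102948822))
top z [0.1965 0.198  0.1985 0.1986]
low cup (array([ 0.4702, -0.2628]), 90, np.float64(0.001686571895614642))
0.085 (array([ 0.4709, -0.2639, -0.2135]), 63, np.float64(0.0012764250334994084))
0.11 (array([ 0.4712, -0.2637, -0.1876]), 68, np.float64(0.001392790284319553))
0.135 (array([ 0.4708, -0.2635, -0.2927]), 65, np.float64(0.0012639098746505574))
top z [0.1651 0.1684 0.1688 0.169 ]
```

View pics/f_z.png

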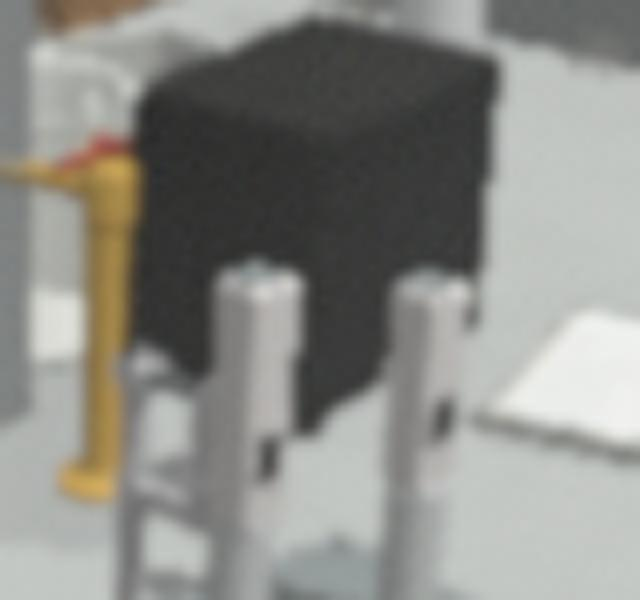

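View pics/f_top.png

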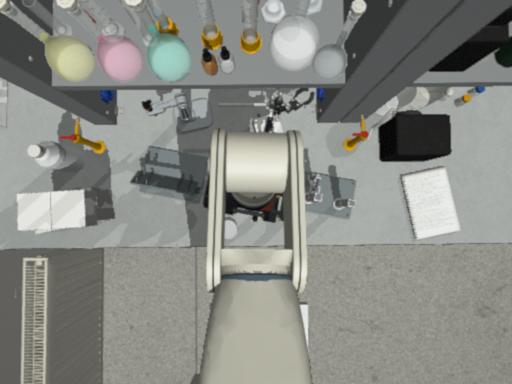

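View pics/f_t.png

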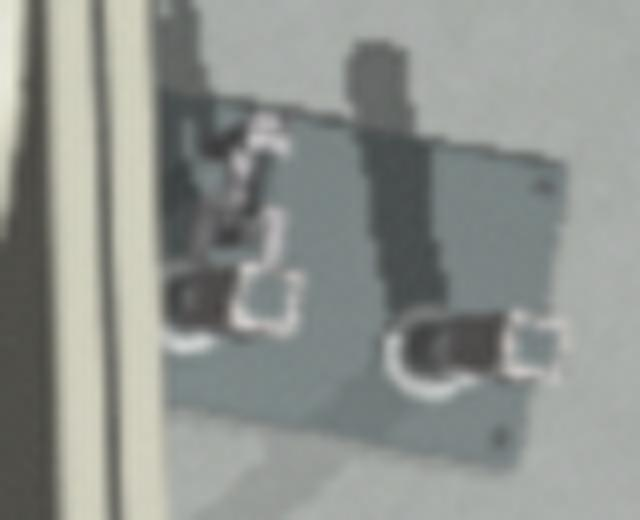

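```bash
python3 - <<'E'
from fit import *
s=read_state();print(s["time"],s["qvel"].round(3))
c,D=capture("scene");P=cloud(D)
def reg(x,y,r): 
    q=P[(np.hypot(P[...,0]-x,P[...,1]-y)<r)&(P[...,2]<.05)];return np.median(q[:,2]),len(q)
for p in [(.37,-.2),(.4,-.3),(.5,-.35),(.38,-.1)]:print(p,reg(*p,.02))
Q=near(P,(.4702,-.2626),.009,.15,.2);print(np.sort(Q[:,2])[-14:].round(4))
Q=near(P,(.4883,-.1648),.009,.185,.22);print(np.sort(Q[:,2])[-14:].round(4))
D0=np.load("pics/scene0.npy");P0=cloud(D0)
Q=near(P0,(.4702,-.2628),.016,.0,.2);print("low rim before",np.sort(Q[:,2])[-14:].round(4))
Q=near(P0,(.49,-.1647),.016,.0,.2);print("tall rim before",np.sort(Q[:,2])[-14:].round(4))
E
```

```text
25.95 [-0.035  0.004  0.009 -0.007 -0.006 -0.006]
(0.37, -0.2) (np.float64(-0.0009261010388008639), 137)
(0.4, -0.3) (np.float64(-0.0011485324437100486), 114)
(0.5, -0.35) (np.float64(-0.7952763725084442), 78)
(0.38, -0.1) (np.float64(0.000249754130915103), 115)
[0.1621 0.164  0.1653 0.1654 0.1664 0.1676 0.168  0.1682 0.1684 0.1686
 0.1687 0.1689 0.1691 0.1693]
[0.1878 0.1946 0.196  0.1965 0.1974 0.1977 0.1978 0.198  0.1981 0.1982
 0.1983 0.199 ]
low rim before [0.0803 0.0805 0.0807 0.0807 0.0809 0.081  0.0811 0.0811 0.0812 0.0814
 0.0817 0.0817 0.0819 0.0819]
tall rim before [0.0956 0.096  0.096  0.096  0.0961 0.0962 0.0963 0.0969 0.0969 0.097
 0.097  0.097  0.0971 0.0977]
```

```bash
python3 - <<'E'
from h import *
for n,c,z,top in(("plain",(.4709,-.2637),.08,.165),("eye",(.4883,-.1648),.095,.195)):
    Rs=rest_frame(-.19)
    im=None
    for dz in(0,.004):
        for nm,o in(("near",(-.011,.011)),("L",(.011,.011)),("R",(-.011,-.011)),("far",(.011,-.011))):
            for zz in((z,top)):
                u=(proj("scene",np.array([*c,zz+dz])+Rs@[*o,0])[0]-[265,110]+.5)*8-.5
                print(n,"+%d"%(dz*1e3),nm,"top" if zz==top else "bot",u.round(0))
E
```

```text
plain +0 near bot [416. 498.]
plain +0 near top [433. 303.]
plain +0 L bot [377. 479.]
plain +0 L top [392. 287.]
plain +0 R bot [453. 482.]
plain +0 R top [471. 289.]
plain +0 far bot [413. 464.]
plain +0 far top [430. 273.]
plain +4 near bot [417. 489.]
plain +4 near top [434. 294.]
plain +4 L bot [377. 470.]
plain +4 L top [392. 277.]
plain +4 R bot [454. 473.]
plain +4 R top [472. 280.]
plain +4 far bot [414. 455.]
plain +4 far top [430. 264.]
eye +0 near bot [243. 540.]
eye +0 near top [255. 298.]
eye +0 L bot [203. 520.]
eye +0 L top [214. 280.]
eye +0 R bot [283. 523.]
eye +0 R top [298. 283.]
eye +0 far bot [244. 503.]
eye +0 far top [256. 266.]
eye +4 near bot [243. 530.]
eye +4 near top [256. 288.]
eye +4 L bot [203. 510.]
eye +4 L top [214. 270.]
eye +4 R bot [284. 514.]
eye +4 R top [298. 273.]
eye +4 far bot [244. 494.]
eye +4 far top [257. 256.]
```

```bash
python3 -c "
from station import *
print(close_job()); print(read_state()['time'])"
```

```text
the job is handed in; nothing more can be done
None
the job is handed in; nothing more can be done
```

Both thermometers are in their cups and released, and I handed the job in at about 26 s; `close_job` gave no verdict. The eye thermometer went into the taller cup first. Its eye was pressed past the gate, with the upward force reaching about 6 N and then dropping away. The plain one then went into the lower cup.

**Position:** in the last camera checks the eye handle's axis was about 2 mm from its cup's axis and the plain one's about 1 mm. Both handles looked upright.

**Height:** edge projection put both shoulders on the rims to within about 1 mm. The depth readings disagreed slightly, putting the handle tops 3 to 3.5 mm high. About 1 to 1.5 mm of that is camera bias, because the bare rims also read high. The rest is probably the caps on the handles, and even the full reading is inside the 5 mm limit.

**Gate:** it looked level above the eye in the pictures, but I had no joint reading to confirm that.

**Problems on the way:**
- Pressing the eye thermometer down pushed it a few millimetres forward (about 8 mm at the tool, and about 1° of tilt). I brought it back before letting go.
- The first approach to the plain one reached a wrist joint's range limit, so I backed out and gripped it with the tool tilted 15° to it.

**Bystanders:** I felt no contact with the beaker, bottle or dish, and carried both thermometers well above them. The dish was where it started, but the arm hid the beaker and dropper bottle in the last top view, so I did not re-measure those two.

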